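Load the bake-out box with interlocked channels

ROBOT

A 6-joint arm with a two-finger parallel gripper is mounted at the origin on the work surface. World frame = base frame: x ahead of the robot, y to its left, z up, the work surface at z = 0. Lengths are in m, angles in rad, forces in N, time in s.
With the tool pointing down it reaches from about 0.4 to 0.825 m from the base axis. Payload 7 kg.
Tool frame: the origin (TCP) lies midway between the tips of the shut fingers; the grasp point (between the pads) lies 19 mm behind it; z points along the fingers, y is the direction in which the jaws open and shut (so a half turn about z gives the same grasp; the last joint's range is limited). The gripper opens to 85 mm and grips with 20 to 120 N. Pads are 22 mm wide; open, the fingers measure 114 mm over their backs; the gripper's body (76 mm by 85 mm) begins 54 mm behind the grasp point. The pads swing forward as they close: fully open they stand 13 mm farther back than shut.
Start: joints at [1.499, 0.359, 0.012, 0, -1.224, -0.288], TCP at [0.238, 0.632, 0.231] pointing down, gripper open.
Joint ranges: [-3.07, 3.07], [-1.43, 2.12], [-1.02, 1.25], [-3.03, 1.67], [-3.05, -0], [-3.03, 3.03]. Speed limits (rad/s): [2.39, 2.39, 3.01, 3.14, 3.14, 3.14].

INTERFACE

Orientations are given as a unit quaternion [w, x, y, z].
In Python, from cell import env gives the robot as it stands. The module is installed in compiled form; this text tells all that it offers.
- The arm moves only by the tool arm_command, never from a script. Its argument "deltas" is a list that holds one entry, the list of rows, each a list of 7 numbers: the finger opening in mm, from 0 to 85.4, then the shift along the world's x, y, z in mm, then the turn, a rotation vector about the world's x, y, z in rad. In form: [[[claw, x, y, z, rx, ry, rz], ...]]. A call has 1 to 5 rows; each row shifts and turns the commanded pose from where the row before left it; what a row does not reach is not made up. A row lasts 1/8 s, in which the tool goes at most 62.5 mm and 10.7 degrees, less where a joint would pass 70% of its speed; a pose out of reach is approached as far as the arm can. A call with a gripper value outside its range is refused whole. The fingers move at their own pace and stop on an object; the grip force is fixed at half the most. Time passes only in rows, so rows that do not move let the fingers close. It gives the time, the measured TCP pose, the force and the opening at its end, in the units of the state.
- env.sense(): the state, without advancing time (a new reading comes with each control period).
- env.get_image(name): name is "scene" or "top"; returns a dict with "img" (480x640x3 uint8, blue, green, red), "mtx" (3x3 intrinsics, pixels), "R" (3x3) and "t" (3): a world point X has camera coordinates R X + t. Camera axes: x right, y down, z forward; pixel columns grow to the right and rows downward; lengths in m; the calibration is good to about 2 mm. A picture is of the moment at which its call begins. There is no depth.
- env.finish_job(): hands the job in, once; it reports no verdict.
The state is a dict: "clock": time; "qpos": joint angles; "qvel": joint speeds; "tau": joint torques, N m; "position": TCP position; "tcp_rot": TCP orientation; "force": force on the tool from outside, world axes, zero at the start; "ft_torque": the same for the moment, N m; "opening": finger opening in m.
Only numpy, scipy, OpenCV 4.12 (cv2) and the standard library are available. Lean on these libraries where they do the work, as an engineer would, in place of code of your own. Each camera call takes 0.05 s, during which the arm holds its last target. There are 200 camera calls.

TASK

Load the bake-out box: lift its cover off the pins and lay it flat on the blue mat, then stand the three long open-up channels side by side in the chamber, running front to back about 25 mm apart, and set every short open-down channel over them so that it bridges two neighbours with one flange down in each trough, fully seated. The short ones may go end to end over the same gap. Then put the cover back over both pins, flat on the rim, and lastly stand the dial thermometer in the cover's port, fully home; leave the other things on the bench alone.

Things in the scene. Friction and masses are not known exactly. Their poses are not given: they have to be found in the camera images.
- chamber (a point): centre of the chamber floor of the bake-out box, a low grey insulated box 208 (x) x 288 (y) x 64 mm high, fixed on the bench. The chamber is 158 (x) x 244 (y) mm, its floor is 12 mm above the bench and 52 mm below the rim; x points away from the box's front, y to the left seen from the front
- rim (a point): centre of the box's outer outline at the height of its flat rim, 64 mm above the bench; axes as chamber. Two steel pins 8 mm thick, tapered at the top, stand 14 mm up from the rim at y = +133 and y = -133 mm from this point (x = 0)
- well (a point): mouth, at rim height, of the 14 mm thermometer well going right down through the box's thick front wall, 85 mm in front (-x) of the point rim
- cover_handle (a point): centre of the black bridge handle of the loose cover, an aluminium plate 208 (x) x 288 (y) x 4 mm, about 0.4 kg, which starts on the box. The handle is a bar 14 mm wide (x), 90 mm long (y), 16 mm high, its centre 36 mm above the plate's underside, in the middle of the plate. Two 12 mm holes at y = +133 and -133 mm go over the box's pins; x and y as the box's when it is on
- cover_port (a point): centre, at the plate's underside, of the 12 mm thermometer port through the cover, 85 mm in front (-x) of the handle; it lies over the well when the cover is on
- mat_centre (a point): centre of the top of the flat blue mat, 225 (x) x 305 (y) x 2 mm, fixed on the bench; free of things at the start
- tray1_mid (a point): gold-coloured (chromated) aluminium U-channel, 126 mm long (along its x), 50 mm wide (y), 40 mm high, wall 4 mm all round, standing open side up (web below); the point is its centre, 20 mm above its underside, its z axis points up; take it across its 50 mm width
- tray2_mid (a point): gold-coloured (chromated) aluminium U-channel, 126 mm long (along its x), 50 mm wide (y), 40 mm high, wall 4 mm all round, standing open side up (web below); the point is its centre, 20 mm above its underside, its z axis points up; take it across its 50 mm width
- tray3_mid (a point): gold-coloured (chromated) aluminium U-channel, 126 mm long (along its x), 50 mm wide (y), 40 mm high, wall 4 mm all round, standing open side up (web below); the point is its centre, 20 mm above its underside, its z axis points up; take it across its 50 mm width
- cap1_mid (a point): short gold-coloured (chromated) aluminium U-channel, 60 mm long (along its x), 50 mm wide (y), 40 mm high, wall 4 mm all round, standing open side down (web on top); the point is its centre, 20 mm above its underside, its z axis points up; take it across its 50 mm width; may be absent
- cap2_mid (a point): short gold-coloured (chromated) aluminium U-channel, 60 mm long (along its x), 50 mm wide (y), 40 mm high, wall 4 mm all round, standing open side down (web on top); the point is its centre, 20 mm above its underside, its z axis points up; take it across its 50 mm width; may be absent
- cap3_mid (a point): short gold-coloured (chromated) aluminium U-channel, 60 mm long (along its x), 50 mm wide (y), 40 mm high, wall 4 mm all round, standing open side down (web on top); the point is its centre, 20 mm above its underside, its z axis points up; take it across its 50 mm width; may be absent
- thermo_head (a point): centre of the round steel head, 44 mm across and 16 mm thick, of a dial thermometer (dial on top, about 90 g) that starts upright in a white stand 60 x 60 x 58 mm high; below the head come a collar 16 mm across and 14 mm long and then a 6 mm stem 50 mm long, all on one vertical axis; the head's centre is 72 mm above the stem's tip
- thermo_collar (a point): lower face of the thermometer's collar, where the stem begins, 22 mm below the centre of the head; it rests on the stand (58 mm above the bench) at the start and on the cover's top when fully home
- driver: screwdriver with a red handle, lying beside the box, not part of the job; leave it alone
- beaker: small glass beaker, 66 mm across, 85 mm high, not part of the job; leave it alone
- ipa: white wash bottle with a blue cap, 60 mm across, 150 mm high, not part of the job; leave it alone
- postmount: black optical mount on a steel post, 85 mm high, base 50 mm square, not part of the job; leave it alone
- bncbox: blue connector box 80 x 50 x 42 mm, not part of the job; leave it alone
- spool: orange fibre spool, 90 mm across, 22 mm high, not part of the job; leave it alone
- marker: red marker pen, 120 mm long, not part of the job; leave it alone
Not all that is in view belongs to the job. What is shaped like the part that bears tray3_mid but purple or red is not meant.

How it is judged:
On the way, in this order (a step that is already met when the one before it is completed fails the run):
1. the cover lies flat on the blue mat, released (horizontal distance between cover_handle and mat_centre below 0.09 m and height (world z) of cover_handle below 0.045 m and angle between cover_handle's own z axis and vertical below 0.06 rad and contact force between the fingers and cover below 0.1 N), for 0.2 s.
2. the long channels stand open side up in the chamber and every short channel sits over them, interlocked with two of them (z of tray1_mid in the frame of chamber between 0.015 and 0.023 m and x of tray1_mid in the frame of chamber between -0.03 and 0.03 m and y of tray1_mid in the frame of chamber between -0.11 and 0.11 m and angle between each of tray1_mid, tray2_mid, tray3_mid's own z axis and vertical below 0.06 rad and angle between the x axis of each of tray1_mid, tray2_mid, tray3_mid and the x axis of chamber, either way round below 0.26 rad and z of tray2_mid in the frame of chamber between 0.015 and 0.023 m and x of tray2_mid in the frame of chamber between -0.03 and 0.03 m and y of tray2_mid in the frame of chamber between -0.11 and 0.11 m and z of tray3_mid in the frame of chamber between 0.015 and 0.023 m and x of tray3_mid in the frame of chamber between -0.03 and 0.03 m and y of tray3_mid in the frame of chamber between -0.11 and 0.11 m and angle between each of cap1_mid, cap2_mid, cap3_mid's own z axis and vertical below 0.08 rad and ((y of cap1_mid in the frame of tray1_mid between -0.0445 and 0.0445 m and x of cap1_mid in the frame of tray1_mid between -0.06 and 0.06 m and z of cap1_mid in the frame of tray1_mid between 0.0015 and 0.0075 m and y of cap1_mid in the frame of tray2_mid between -0.0445 and 0.0445 m and x of cap1_mid in the frame of tray2_mid between -0.06 and 0.06 m and z of cap1_mid in the frame of tray2_mid between 0.0015 and 0.0075 m) or (y of cap1_mid in the frame of tray1_mid between -0.0445 and 0.0445 m and x of cap1_mid in the frame of tray1_mid between -0.06 and 0.06 m and z of cap1_mid in the frame of tray1_mid between 0.0015 and 0.0075 m and y of cap1_mid in the frame of tray3_mid between -0.0445 and 0.0445 m and x of cap1_mid in the frame of tray3_mid between -0.06 and 0.06 m and z of cap1_mid in the frame of tray3_mid between 0.0015 and 0.0075 m) or (y of cap1_mid in the frame of tray2_mid between -0.0445 and 0.0445 m and x of cap1_mid in the frame of tray2_mid between -0.06 and 0.06 m and z of cap1_mid in the frame of tray2_mid between 0.0015 and 0.0075 m and y of cap1_mid in the frame of tray3_mid between -0.0445 and 0.0445 m and x of cap1_mid in the frame of tray3_mid between -0.06 and 0.06 m and z of cap1_mid in the frame of tray3_mid between 0.0015 and 0.0075 m)) and ((y of cap2_mid in the frame of tray1_mid between -0.0445 and 0.0445 m and x of cap2_mid in the frame of tray1_mid between -0.06 and 0.06 m and z of cap2_mid in the frame of tray1_mid between 0.0015 and 0.0075 m and y of cap2_mid in the frame of tray2_mid between -0.0445 and 0.0445 m and x of cap2_mid in the frame of tray2_mid between -0.06 and 0.06 m and z of cap2_mid in the frame of tray2_mid between 0.0015 and 0.0075 m) or (y of cap2_mid in the frame of tray1_mid between -0.0445 and 0.0445 m and x of cap2_mid in the frame of tray1_mid between -0.06 and 0.06 m and z of cap2_mid in the frame of tray1_mid between 0.0015 and 0.0075 m and y of cap2_mid in the frame of tray3_mid between -0.0445 and 0.0445 m and x of cap2_mid in the frame of tray3_mid between -0.06 and 0.06 m and z of cap2_mid in the frame of tray3_mid between 0.0015 and 0.0075 m) or (y of cap2_mid in the frame of tray2_mid between -0.0445 and 0.0445 m and x of cap2_mid in the frame of tray2_mid between -0.06 and 0.06 m and z of cap2_mid in the frame of tray2_mid between 0.0015 and 0.0075 m and y of cap2_mid in the frame of tray3_mid between -0.0445 and 0.0445 m and x of cap2_mid in the frame of tray3_mid between -0.06 and 0.06 m and z of cap2_mid in the frame of tray3_mid between 0.0015 and 0.0075 m)) and ((y of cap3_mid in the frame of tray1_mid between -0.0445 and 0.0445 m and x of cap3_mid in the frame of tray1_mid between -0.06 and 0.06 m and z of cap3_mid in the frame of tray1_mid between 0.0015 and 0.0075 m and y of cap3_mid in the frame of tray2_mid between -0.0445 and 0.0445 m and x of cap3_mid in the frame of tray2_mid between -0.06 and 0.06 m and z of cap3_mid in the frame of tray2_mid between 0.0015 and 0.0075 m) or (y of cap3_mid in the frame of tray1_mid between -0.0445 and 0.0445 m and x of cap3_mid in the frame of tray1_mid between -0.06 and 0.06 m and z of cap3_mid in the frame of tray1_mid between 0.0015 and 0.0075 m and y of cap3_mid in the frame of tray3_mid between -0.0445 and 0.0445 m and x of cap3_mid in the frame of tray3_mid between -0.06 and 0.06 m and z of cap3_mid in the frame of tray3_mid between 0.0015 and 0.0075 m) or (y of cap3_mid in the frame of tray2_mid between -0.0445 and 0.0445 m and x of cap3_mid in the frame of tray2_mid between -0.06 and 0.06 m and z of cap3_mid in the frame of tray2_mid between 0.0015 and 0.0075 m and y of cap3_mid in the frame of tray3_mid between -0.0445 and 0.0445 m and x of cap3_mid in the frame of tray3_mid between -0.06 and 0.06 m and z of cap3_mid in the frame of tray3_mid between 0.0015 and 0.0075 m))), for 0.3 s.
3. the cover is back on both pins, flat on the rim (horizontal distance between cover_port and well below 0.006 m and angle between the x axis of cover_handle and the x axis of rim, either way round below 0.05 rad and z of cover_port in the frame of rim between -0.002 and 0.0025 m and angle between cover_handle's own z axis and vertical below 0.02 rad), for 0.3 s.
4. the thermometer stands fully home in the cover's port (horizontal distance between thermo_collar and cover_port below 0.006 m and z of thermo_collar in the frame of cover_port between 0.001 and 0.0075 m and angle between thermo_head's own z axis and vertical below 0.12 rad), for 0.2 s.
At the end, for the whole second after the job is handed in: Long channels open-up on the chamber floor (15 deg of front-to-back, 30 mm of mid-depth); each short one level, a flange in the trough of each of two long ones, down within 3 mm; cover flat on rim within 2.5 mm, port within 6 mm of well; thermometer upright, collar within 3.5 mm of cover (all of step 2 and all of step 3 and all of step 4); the robot touches nothing.
It fails at once if a bystander is pushed more than 30 mm from its place (distance of any of driver, beaker, ipa, postmount, bncbox, spool, marker from where it was at the start of the episode above 0.03 m).
Of cap1, cap2, cap3 only 1 to 3 are there at a start; the rules pass over those that are not, and their reading is None.
At some moment in a run one of tray1, tray2, tray3, cover may be knocked a few centimetres aside while the robot is not near it.
It also fails if it takes over 210 s, if anything falls off the work surface, if the arm or the gripper's body presses on something with over 40 N, if the wrist force passes 120 N, or if a joint passes its speed limit or range.

## Working session

There is one attempt and no reset: what is moved stays moved. The work goes in short steps, Python scripts to look and compute and a tool call to move; the robot and the scene stay as the last step left them, time stands still between calls to the robot, and variables do not carry over. Pictures are saved under pics/ and viewed, about 12 in all and at most 16, crops included, and the job is handed in when it is done.

Besides the shell and the picture viewer there is one more tool, called after "Call:" by a JSON object that holds its "method" and its "body". arm_command: Moves the arm, as the interface text tells. Its arguments: {"type":"object","properties":{"deltas":{"type":"array","items":{"type":"array","items":{"type":"array","items":{"type":"number"}}}}},"required":["deltas"]}

```bash
mkdir -p pics
cat > h.py <<'E'
import numpy as np, cv2
from cell import env
def grab(n,save=None):
    d=env.get_image(n)
    if save: cv2.imwrite('pics/'+save,d['img'])
    return d
def ray(d,u,v,z):
    """pixel -> world point on plane z (m)"""
    r=d['R'].T@np.linalg.inv(d['mtx'])@np.array([u,v,1.]); c=-d['R'].T@d['t']
    return c+r*(z-c[2])/r[2]
def proj(d,X):
    p=d['mtx']@(d['R']@np.array(X,float)+d['t']); return p[:2]/p[2]
E
python3 - <<'E'
from h import *
s=env.sense(); print({k:np.round(v,3) for k,v in s.items()})
for n in ('top','scene'):
    d=grab(n,n+'0.png'); print(n,-d['R'].T@d['t'],d['mtx'],d['R'][2])
E
```

```text
{'clock': np.float64(0.0), 'qpos': array([ 1.499,  0.359,  0.011, -0.   , -1.224, -0.288]), 'qvel': array([-0.   , -0.001,  0.001,  0.001,  0.   , -0.001]), 'tau': array([ 0.0000e+00, -5.8333e+01,  2.9343e+01,  6.9370e+00, -6.0000e-03,
        0.0000e+00]), 'position': array([0.237, 0.631, 0.23 ]), 'tcp_rot': array([ 0.001,  0.984, -0.179, -0.   ]), 'force': array([-0.871, -0.495,  0.301]), 'ft_torque': array([ 0.005, -0.006, -0.019]), 'opening': np.float64(0.085)}
top [0.33009914 0.05052965 1.0295216 ] [[433.84318153   0.         319.46483217]
 [  0.         433.84318153 237.85127133]
 [  0.           0.           1.        ]] [ 0.19541122 -0.01602613 -0.98059044]
scene [ 1.23334814 -0.48732761  0.88835716] [[439.19270448   0.         314.92854849]
 [  0.         439.19270448 239.07180361]
 [  0.           0.           1.        ]] [-0.6010023   0.43966307 -0.66745233]
```

View pics/top0.png

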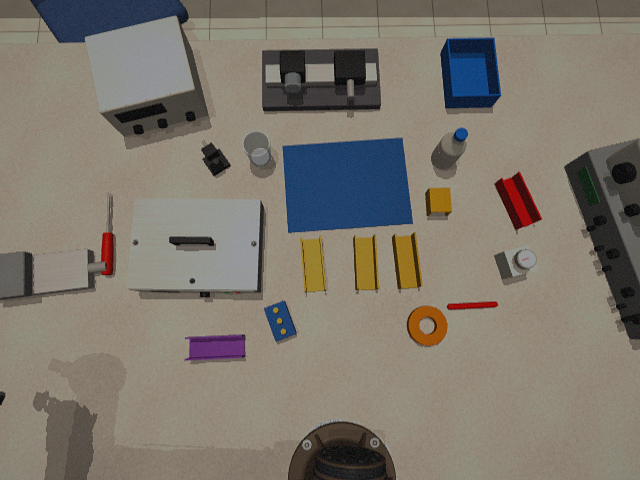

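View pics/scene0.png

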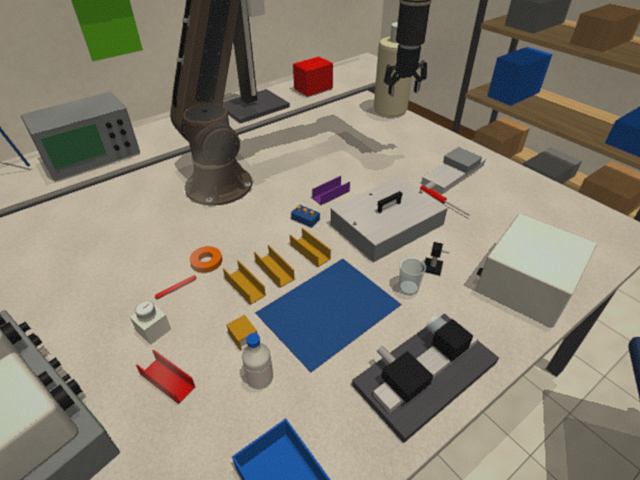

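```bash
cat >> h.py <<'E'
GOLD=((15,110,70),(32,255,255))
def blobs(d,lo,hi,amin=80):
    m=cv2.inRange(cv2.cvtColor(d['img'],cv2.COLOR_BGR2HSV),lo,hi)
    m=cv2.morphologyEx(m,cv2.MORPH_CLOSE,np.ones((3,3)))
    c,_=cv2.findContours(m,cv2.RETR_EXTERNAL,cv2.CHAIN_APPROX_NONE)
    return [k.reshape(-1,2) for k in c if cv2.contourArea(k)>amin]
def box(d,c,z,L=None,W=None):
    """contour of a block with top at z -> centre (edges far from the camera are true), yaw of long side, sizes (mm)"""
    P=np.array([ray(d,u,v,z)[:2] for u,v in c])*1000
    (_,_),(a,b),_=r=cv2.minAreaRect(P.astype(np.float32))
    q=cv2.boxPoints(r); e=q[1]-q[0]; f=q[2]-q[1]
    if np.linalg.norm(f)>np.linalg.norm(e): e=f
    e=e/np.linalg.norm(e)
    if e[0]<0: e=-e
    n=np.array([-e[1],e[0]]); cam=(-d['R'].T@d['t'])[:2]*1000; ctr=np.zeros(2); S=[]
    for ax,D in ((e,L),(n,W)):
        s=P@ax; lo,hi=s.min(),s.max(); k=cam@ax; S.append(hi-lo); m=(lo+hi)/2
        if D: m = hi-D/2 if k<lo+5 else lo+D/2 if k>hi-5 else m
        ctr+=m*ax
    return ctr.round(1),round(float(np.arctan2(e[1],e[0])),3),np.round(S,1)
E
python3 - <<'E'
from h import *
for n in ('top','scene'):
    d=grab(n); print(n)
    for c in blobs(d,*GOLD):
        px=c.mean(0).round(); print(' gold',px,*box(d,c,.04,126 if len(c)>60 else 60,50))
    for c in blobs(d,(100,120,40),(120,255,255),3000): print(' blue',c.mean(0).round(),*box(d,c,.002))
    if n=='top':
        for c in blobs(d,(0,0,165),(180,40,255),2000): print(' white',c.mean(0).round(),c.min(0),c.max(0),*box(d,c,.068))
        i=d['img']; cv2.imwrite('pics/c1.png',np.vstack([cv2.resize(i[180:310,110:330],None,fx=3.6,fy=3.6,interpolation=2)[:,:],])[:560])
        cv2.imwrite('pics/c2.png',cv2.resize(i[170:320,290:560],None,fx=2.9,fy=2.9,interpolation=2))
E
```

```text
top
 gold [428. 326.] [ 320.9 -219. ] -0.068 [84.1 83.3]
 gold [312. 263.] [469.8  52.1] 0.06 [128.1  50.2]
 gold [404. 261.] [ 469.6 -157. ] 0.055 [126.7  45.7]
 gold [366. 262.] [470.1 -71.7] 0.001 [127.7  53.7]
 gold [440. 201.] [ 578.3 -254.1] -0.025 [66.5 51. ]
 blue [346. 185.] [669.8 -36.2] -1.521 [303.4 222.9]
 blue [470.  72.] [ 968.9 -373.6] -0.002 [199.6 147.6]
 blue [106.  14.] [1141.3  585.2] 1.552 [414.6 123.9]
scene
 gold [240. 331.] [ 646.1 -255.8] -0.017 [81.6 57.1]
 gold [243. 281.] [ 472.8 -170.1] 0.047 [152.8  62.5]
 gold [273. 265.] [470.7 -72.6] -0.0 [154.2  65.3]
 gold [310. 246.] [470.7  52.1] 0.066 [151.4  73. ]
 gold [609. 187.] [ 768.  1091.8] -1.553 [269.6 231. ]
 gold [507. 140.] [ 364.2 1085.4] -1.569 [259.6 254. ]
 gold [557. 120.] [ 148.6 1492.9] -0.001 [776.9 338.9]
 gold [572.  35.] [-445.5 3011.9] -1.143 [1315.4  862.7]
 blue [280. 460.] [ 917.6 -352.4] -0.0 [147.6 131.7]
 blue [326. 312.] [669.6 -36.3] -1.521 [301.7 221.3]
```

View pics/c1.png

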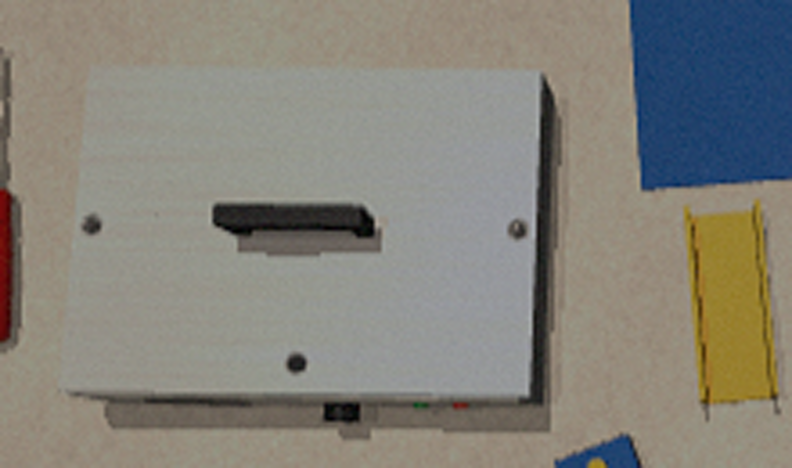

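View pics/c2.png

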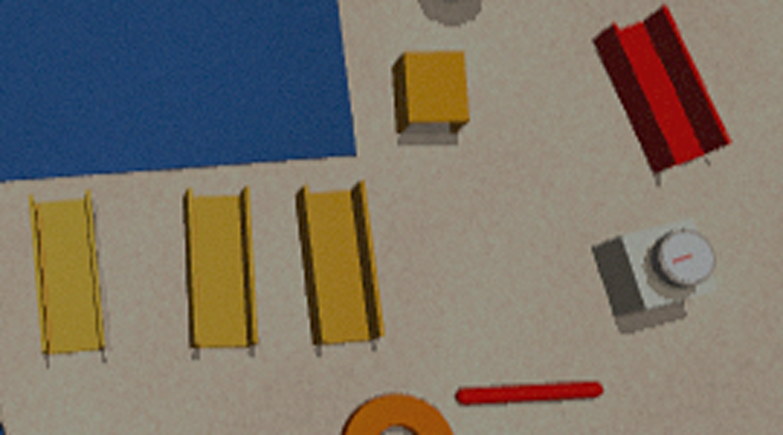

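```bash
cat >> h.py <<'E'
def spot(d,u,v,r=7,k=25):
    """centroid of the dark spot near a pixel"""
    g=cv2.cvtColor(d['img'],cv2.COLOR_BGR2GRAY).astype(float)[int(v)-r:int(v)+r+1,int(u)-r:int(u)+r+1]
    w=np.clip(np.median(g)-k-g,0,None); y,x=np.mgrid[-r:r+1,-r:r+1]
    return np.array([int(u)+(w*x).sum()/w.sum(),int(v)+(w*y).sum()/w.sum()])
E
python3 - <<'E'
from h import *
d=grab('top')
for nm,u,v,z in (('pinL',135.6,242.5,.074),('pinR',253.6,243.6,.074),('port',192,281,.067)):
    p=spot(d,u,v); print(nm,p.round(1),(ray(d,*p,z)*1000).round(1))
# handle in the top view
for c in blobs(d,(0,0,0),(180,255,60),60):
    m=c.mean(0)
    if 150<m[0]<230 and 225<m[1]<260: print('handle',c.min(0),c.max(0),*box(d,c,.108,90,14))
for n,u,v in (('C rt',416.2,233.1),('C rb',422,285.5),('C lt',392.8,234.5)): print(n,(ray(d,u,v,.04)*1000).round(1))
s=grab('scene')
g=s['img'][175:260,320:460]; cv2.imwrite('pics/s1.png',cv2.resize(g,None,fx=5,fy=5,interpolation=2))
t=d['img'][235:285,490:545]; t2=s['img'][285:350,115:180]
cv2.imwrite('pics/t1.png',np.hstack([cv2.resize(t,(400,400),interpolation=2),cv2.resize(t2,(400,400),interpolation=2)]))
hsv=cv2.cvtColor(d['img'],cv2.COLOR_BGR2HSV)
# predicted scene pixels
for n,X in (('pinL',(.4323,.5,.078)),): print(proj(s,X))
E
```

```text
pinL [135.2 242.2] [521.2 446.2  74. ]
pinR [257.8 243.3] [511.7 173.1  74. ]
port [191.9 280.5] [433.  319.5  67. ]
handle [169 237] [213 245] [515.8 315.2] 1.545 [95.4 17.6]
C rt [ 532.8 -191.9   40. ]
C rb [ 410.4 -196.4   40. ]
C lt [ 530.8 -137.    40. ]
[411.40847499 171.83054127]
```

View pics/s1.png

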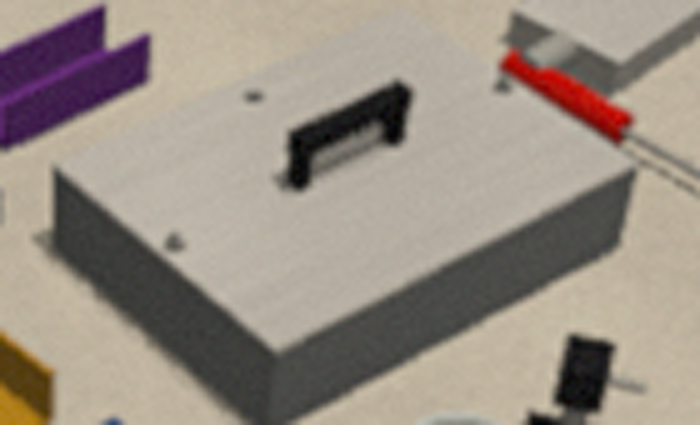

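View pics/t1.png

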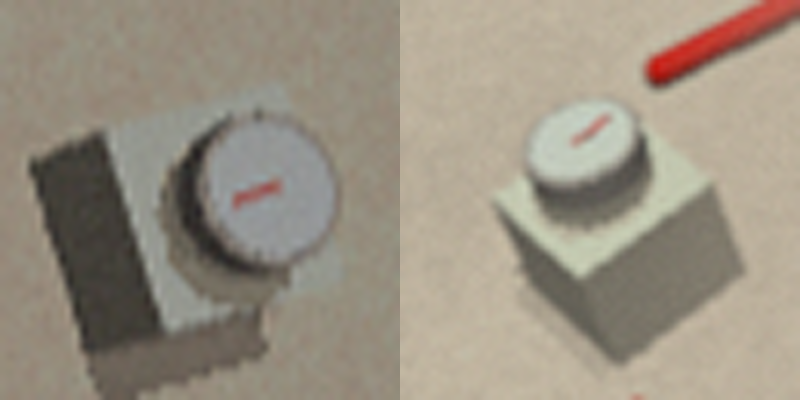

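Call:
{"method": "arm_command", "body": {"deltas": [[[85, 34.75, -39.75, 0, 0, 0, -0.155], [85, 34.75, -39.75, 0, 0, 0, -0.155], [85, 34.75, -39.75, 0, 0, 0, -0.155], [85, 34.75, -39.75, 0, 0, 0, -0.155], [85, 34.75, -39.75, 0, 0, 0, -0.155]]]}}

```text
clock: 0.92
position: [0.4123, 0.4316, 0.2315]
tcp_rot: [-0.0, 0.842, -0.539, -0.0]
force: [-0.1, 0.9, 0.5]
opening: 0.0847
```

Call:
{"method": "arm_command", "body": {"deltas": [[[85, 34.75, -39.75, 0, 0, 0, -0.155], [85, 34.75, -39.75, 0, 0, 0, -0.155], [85, 34.75, -39.75, 0, 0, 0, -0.155], [85, 0, 0, -30, 0, 0, 0], [85, 0, 0, 0, 0, 0, 0]]]}}

```text
clock: 1.55
position: [0.5149, 0.3122, 0.1993]
tcp_rot: [-0.002, -0.696, 0.718, 0.0]
force: [0.2, 0.2, 0.3]
opening: 0.0851
```

```bash
cat >> h.py <<'E'
def st():
    s=env.sense(); w,x,y,z=s['tcp_rot']
    R=np.array([1-2*(y*y+z*z),2*(x*y+w*z),2*(x*z-w*y)]); jaw=np.array([2*(x*y-w*z),1-2*(x*x+z*z)])
    a=np.arctan2(jaw[1],jaw[0]); print('t',round(float(s['clock']),2),'pos',(s['position']*1000).round(1),'jaw',round(float(a),3),'F',s['force'].round(1),'op',round(float(s['opening'])*1000,1),'q',s['qpos'].round(2))
E
python3 - <<'E'
from h import *
st()
d=grab('top'); s=grab('scene')
for z in (.088,): print((ray(d,527.1,258.75,z)*1000).round(1),(ray(s,144.7,308.6,z)*1000).round(1))
p=(253.5,243.4); print('pinR',(ray(d,*p,.074)*1000).round(1))
# pins in the first scene picture
i=cv2.imread('pics/scene0.png'); e=dict(s,img=i)
for u,v,z in ((354.8,222.8,.075),(420.3,192.2,.075),(370.9,194.2,.067)):
    p=spot(e,u,v,4,15); print(p.round(1),(ray(s,*p,z)*1000).round(1))
E
```

```text
t 1.55 pos [514.9 312.2 199.3] jaw 3.111 F [0.2 0.2 0.3] op 85.1 q [ 0.87  0.26 -0.2  -0.   -1.11 -0.9 ]
[ 459.  -420.9   88. ] [ 463.9 -420.7   88. ]
pinR [511.7 182.8  74. ]
[352.8 224.2] [516.4 173.3  75. ]
[421.8 189.7] [520.7 455.3  75. ]
[370.3 193.9] [430.  320.1  67. ]
```

Call:
{"method": "arm_command", "body": {"deltas": [[[60, 1, 1, -50, 0, 0, 0], [40, 0, 0, -40, 0, 0, 0], [40, 0, 0, -28, 0, 0, 0], [40, 0, 0, 0, 0, 0, 0], [0, 0, 0, 0, 0, 0, 0]]]}}

```text
clock: 2.28
position: [0.5174, 0.3161, 0.0852]
tcp_rot: [0.001, -0.697, 0.717, -0.0]
force: [0.4, 1.1, -0.3]
opening: 0.0229
```

Call:
{"method": "arm_command", "body": {"deltas": [[[0, 0, 0, 0, 0, 0, 0], [0, 0, 0, 0, 0, 0, 0], [0, 0, 0, 0, 0, 0, 0], [0, 0, 0, 0, 0, 0, 0]]]}}

```text
clock: 2.78
position: [0.5175, 0.3161, 0.0856]
tcp_rot: [0.002, -0.697, 0.717, 0.0]
force: [-3.0, 1.2, 6.9]
opening: 0.0131
```

```bash
python3 -c "
from h import *
st()"
```

```text
t 2.77 pos [517.5 316.1  85.6] jaw 3.113 F [-3.   1.2  6.9] op 13.1 q [ 0.87  0.37 -0.33  0.   -0.86 -0.9 ]
```

Call:
{"method": "arm_command", "body": {"deltas": [[[0, 0, 0, 10, 0, 0, 0], [0, 0, 0, 15, 0, 0, 0], [0, 0, 0, 25, 0, 0, 0], [0, 0, 0, 40, 0, 0, 0], [0, 0, 0, 40, 0, 0, 0]]]}}

```text
clock: 3.4
position: [0.5164, 0.3143, 0.2151]
tcp_rot: [-0.0, -0.697, 0.717, -0.0]
force: [1.0, 0.0, -4.1]
opening: 0.0125
```

Call:
{"method": "arm_command", "body": {"deltas": [[[0, 19.1, -43.9, 0, 0, 0, 0.01], [0, 19.1, -43.9, 0, 0, 0, 0.01], [0, 19.1, -43.9, 0, 0, 0, 0.01], [0, 19.1, -43.9, 0, 0, 0, 0.01], [0, 19.1, -43.9, 0, 0, 0, 0.01]]]}}

```text
clock: 4.03
position: [0.6124, 0.0936, 0.2142]
tcp_rot: [-0.0, 0.715, -0.7, -0.0]
force: [1.0, 0.1, -5.0]
opening: 0.0128
```

Call:
{"method": "arm_command", "body": {"deltas": [[[0, 19.1, -43.9, 0, 0, 0, 0.01], [0, 19.1, -43.9, 0, 0, 0, 0.01], [0, 19.1, -43.9, 0, 0, 0, 0.01], [0, 0, 0, -30, 0, 0, 0], [0, 0, 0, 0, 0, 0, 0]]]}}

```text
clock: 4.65
position: [0.6674, -0.0374, 0.1811]
tcp_rot: [0.002, 0.724, -0.69, -0.002]
force: [0.3, -0.7, -4.2]
opening: 0.0128
```

```bash
python3 -c "
from h import *
st(); a=grab('top'); b=grab('scene'); cv2.imwrite('pics/m1.png',np.hstack([cv2.resize(a['img'],(400,300)),cv2.resize(b['img'],(400,300))]))"
```

```text
t 4.65 pos [667.4 -37.4 181.1] jaw -3.092 F [ 0.3 -0.7 -4.2] op 12.8 q [ 0.23  0.38 -0.07 -0.   -1.13 -0.18]
```

View pics/m1.png

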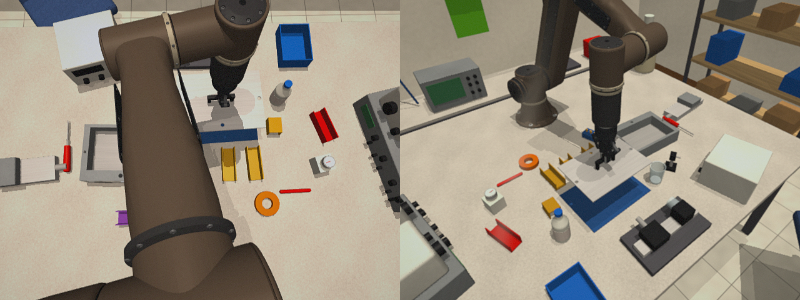

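Call:
{"method": "arm_command", "body": {"deltas": [[[0, 1, 0, -45, 0, 0, 0], [0, 0, 0, -45, 0, 0, 0], [0, 0, 0, -40, 0, 0, 0], [0, 0, 0, -18, 0, 0, 0], [0, 0, 0, -6, 0, 0, 0]]]}}

```text
clock: 5.38
position: [0.6711, -0.0359, 0.0298]
tcp_rot: [-0.0, 0.725, -0.688, 0.0]
force: [0.1, -0.4, -3.4]
opening: 0.0128
```

Call:
{"method": "arm_command", "body": {"deltas": [[[0, 0, 0, -4, 0, 0, 0], [0, 0, 0, -2, 0, 0, 0], [0, 0, 0, 0, 0, 0, 0]]]}}

```text
clock: 5.75
position: [0.6709, -0.0364, 0.0242]
tcp_rot: [-0.001, 0.725, -0.689, 0.0]
force: [0.5, -0.3, -3.2]
opening: 0.0123
```

Call:
{"method": "arm_command", "body": {"deltas": [[[0, 0, 0, -1.5, 0, 0, 0], [0, 0, 0, -1, 0, 0, 0], [0, 0, 0, 0, 0, 0, 0]]]}}

```text
clock: 6.12
position: [0.6711, -0.0364, 0.0236]
tcp_rot: [-0.001, 0.725, -0.689, 0.001]
force: [-6.3, 1.1, 11.0]
opening: 0.0125
```

Call:
{"method": "arm_command", "body": {"deltas": [[[45, 0, 0, 0, 0, 0, 0], [45, 0, 0, 0, 0, 0, 0], [45, 0, 0, 0, 0, 0, 0], [45, 0, 0, 20, 0, 0, 0], [45, 0, 0, 60, 0, 0, 0]]]}}

```text
clock: 6.75
position: [0.6681, -0.0368, 0.0979]
tcp_rot: [0.003, 0.725, -0.689, -0.002]
force: [1.3, 0.9, 0.6]
opening: 0.045
```

Call:
{"method": "arm_command", "body": {"deltas": [[[75, 0, 0, 40, 0, 0, 0.17], [75, -25, 11, 20, 0, 0, 0.176], [75, -25, 11, 0, 0, 0, 0.176], [75, -25, 11, 0, 0, 0, 0.176], [75, -25, 11, 0, 0, 0, 0.176]]]}}

```text
clock: 7.38
position: [0.5697, 0.0078, 0.1608]
tcp_rot: [-0.0, 0.949, -0.315, 0.0]
force: [-0.6, 0.1, -0.0]
opening: 0.0749
```

Call:
{"method": "arm_command", "body": {"deltas": [[[75, -25, 11, 0, 0, 0, 0.176], [75, -25, 11, 0, 0, 0, 0.176], [75, -25, 11, 0, 0, 0, 0.176], [75, -25.8, 11.2, -40, 0, 0, 0.176], [75, 0, 0, -40, 0, 0, 0]]]}}

```text
clock: 8.0
position: [0.4688, 0.0524, 0.0808]
tcp_rot: [-0.001, 1.0, 0.031, 0.001]
force: [1.6, -0.5, -0.1]
opening: 0.0753
```

```bash
python3 -c "
from h import *
st(); b=grab('scene','m2.png'); a=grab('top'); 
for n,d in (('s',b),('t',a)):
  for c in blobs(d,*GOLD): print(n,c.mean(0).round(),*box(d,c,.04,126,50))
cv2.imwrite('pics/m2c.png',cv2.resize(b['img'][180:340,200:400],None,fx=3,fy=3))"
```

```text
t 8.0 pos [468.8  52.4  80.8] jaw -1.509 F [ 1.6 -0.5 -0.1] op 75.3 q [ 0.53  0.18 -0.63 -0.   -0.76  1.1 ]
s [240. 331.] [ 646.1 -255.8] -0.017 [83.  57.1]
s [243. 281.] [ 472.8 -170.1] 0.047 [152.8  62.5]
s [273. 265.] [470.7 -72.6] -0.0 [154.2  65.3]
s [309. 246.] [470.6  53.3] 0.066 [151.4  74.1]
s [609. 187.] [ 767.6 1091.4] -1.55 [270.  232.5]
s [506. 140.] [ 364.2 1085. ] -1.546 [263.2 251.6]
s [557. 121.] [ 148.8 1493.9] -0.001 [776.5 340. ]
s [571.  35.] [-506. 3131.] -1.57 [1148.   996.4]
t [427. 325.] [ 348.4 -208.3] 0.458 [84.7 84.1]
t [314. 280.] [428.7  49.6] -1.55 [50.2 49.1]
t [366. 262.] [470.1 -71.7] 0.002 [127.7  53.4]
t [407. 260.] [ 471.2 -169. ] 0.056 [127.7  57.8]
t [438. 201.] [ 578.3 -254.1] -0.025 [66.5 60.5]
```

View pics/m2c.png

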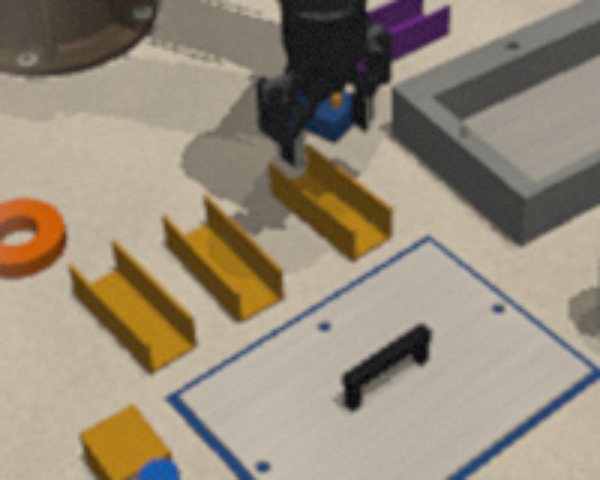

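Call:
{"method": "arm_command", "body": {"deltas": [[[75, 1, 0, -35, 0, 0, 0], [75, 0, 0, -30, 0, 0, 0], [75, 0, 0, -9.5, 0, 0, 0], [0, 0, 0, 0, 0, 0, 0], [0, 0, 0, 0, 0, 0, 0]]]}}

```text
clock: 8.72
position: [0.4717, 0.0521, 0.0077]
tcp_rot: [-0.0, 1.0, 0.029, 0.001]
force: [-0.6, 0.2, -1.5]
opening: 0.0491
```

Call:
{"method": "arm_command", "body": {"deltas": [[[0, 0, 0, 0, 0, 0, 0], [0, 0, 0, 0, 0, 0, 0]]]}}

```text
clock: 8.98
position: [0.4716, 0.0522, 0.0076]
tcp_rot: [-0.0, 1.0, 0.029, 0.001]
force: [-0.6, -0.3, 7.6]
opening: 0.0493
```

Call:
{"method": "arm_command", "body": {"deltas": [[[0, 0, 0, 40, 0, 0, 0], [0, 0, 0, 50, 0, 0, 0], [0, 0, 20, 40, 0, 0, 0], [0, 8, 52, 0, 0, 0, -0.0145], [0, 8, 53, 0, 0, 0, -0.0145]]]}}

```text
clock: 9.6
position: [0.4869, 0.1781, 0.1379]
tcp_rot: [-0.001, 1.0, 0.014, 0.001]
force: [1.4, 0.0, -1.9]
opening: 0.049
```

Call:
{"method": "arm_command", "body": {"deltas": [[[0, 8, 53, 0, 0, 0, -0.0145], [0, 8, 53, 0, 0, 0, -0.0145], [0, 8, 53, 0, 0, 0, -0.0145], [0, 8, 53.5, 0, 0, 0, -0.0145], [0, 0, 0, -30, 0, 0, 0]]]}}

```text
clock: 10.22
position: [0.5201, 0.3943, 0.108]
tcp_rot: [-0.002, 1.0, -0.013, 0.002]
force: [-0.2, 0.0, -3.4]
opening: 0.0491
```

```bash
python3 -c "
from h import *
st(); b=grab('scene'); a=grab('top'); 
cv2.imwrite('pics/m3.png',np.hstack([cv2.resize(b['img'][150:270,310:470],(400,300)),cv2.resize(a['img'][170:320,100:300],(400,300))]))"
```

```text
t 10.22 pos [520.1 394.3 108. ] jaw -1.597 F [-0.2  0.  -3.4] op 49.1 q [ 0.95  0.42 -0.2   0.   -0.95  0.6 ]
```

View pics/m3.png

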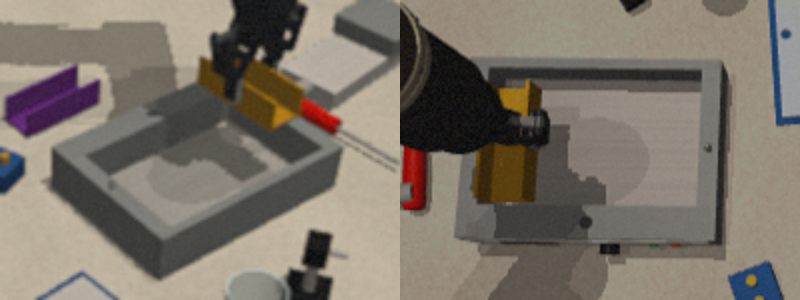

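Call:
{"method": "arm_command", "body": {"deltas": [[[0, -1, -2, -20, 0, 0, 0], [0, 0, 0, 0, 0, 0, 0], [0, 0, 0, -30, 0, 0, 0], [0, 0, 0, -25, 0, 0, 0]]]}}

```text
clock: 10.82
position: [0.5186, 0.3876, 0.0328]
tcp_rot: [-0.001, 1.0, -0.015, 0.001]
force: [1.1, 0.1, -0.8]
opening: 0.0493
```

Call:
{"method": "arm_command", "body": {"deltas": [[[0, 0, 0, -9, 0, 0, 0], [0, 0, 0, -3, 0, 0, 0], [0, 0, 0, 0, 0, 0, 0]]]}}

```text
clock: 11.2
position: [0.5186, 0.3876, 0.0205]
tcp_rot: [-0.001, 1.0, -0.014, 0.001]
force: [5.8, -1.3, -2.5]
opening: 0.0494
```

Call:
{"method": "arm_command", "body": {"deltas": [[[0, 0, 0, -1, 0, 0, 0], [58, 0, 0, 0, 0, 0, 0], [58, 0, 0, 0, 0, 0, 0], [58, 0, 0, 15, 0, 0, 0], [58, 0, 0, 40, 0, 0, 0]]]}}

```text
clock: 11.82
position: [0.5164, 0.3864, 0.0729]
tcp_rot: [0.001, 1.0, -0.014, -0.001]
force: [0.7, 1.0, -0.4]
opening: 0.0581
```

Call:
{"method": "arm_command", "body": {"deltas": [[[75, 0, 0, 50, 0, 0, 0], [75, -8, -53, 0, 0, 0, 0.005], [75, -8, -55, 0, 0, 0, 0.005], [75, -8, -55, 0, 0, 0, 0.005], [75, -8, -55, 0, 0, 0, 0.005]]]}}

```text
clock: 12.45
position: [0.4851, 0.1682, 0.1246]
tcp_rot: [-0.001, 1.0, -0.004, 0.001]
force: [1.4, -0.2, -0.2]
opening: 0.0751
```

Call:
{"method": "arm_command", "body": {"deltas": [[[75, -8, -55, 0, 0, 0, 0.005], [75, -8, -55, 0, 0, 0, 0.005], [75, 0, -55, 0, 0, 0, 0], [75, 0, -55, 0, 0, 0, 0], [75, 0, -21.5, -40, 0, 0, 0]]]}}

```text
clock: 13.08
position: [0.472, -0.0736, 0.0864]
tcp_rot: [-0.001, 1.0, 0.0, 0.004]
force: [-0.2, 0.4, -1.2]
opening: 0.0751
```

```bash
cat >> h.py <<'E'
def gold(z=.04):
    for n in ('top','scene'):
        d=grab(n)
        for c in blobs(d,*GOLD):
            m=c.mean(0)
            if m[1]>175 and m[0]<520: print(n,m.round(),*box(d,c,z,126,50))
E
python3 -c "
from h import *
st(); gold(.04); print('box'); gold(.052)"
```

```text
t 13.07 pos [472.  -73.6  86.4] jaw -1.571 F [-0.2  0.4 -1.2] op 75.1 q [ 0.26  0.18 -0.61  0.   -0.77  1.31]
top [427. 325.] [ 348.4 -200.2] 0.739 [84.5 83.8]
top [366. 278.] [402.5 -70.7] -0.044 [60.1 52.7]
top [408. 273.] [ 419.3 -171.7] 0.051 [75.8 57.8]
top [165. 246.] [520.9 392.2] -0.024 [124.6  62.9]
scene [240. 331.] [ 646.1 -255.8] -0.018 [83.  56.9]
scene [243. 281.] [ 471.2 -168. ] 0.058 [154.1  64.5]
scene [274. 265.] [470.7 -72.6] -0.0 [154.2  65.3]
scene [403. 206.] [505.8 404.4] -0.022 [147.3  90.3]
box
top [428. 325.] [ 321.8 -177.8] 1.542 [82.9 80.3]
top [366. 278.] [396.3 -69.4] -0.027 [54.3 52.4]
top [408. 274.] [ 415.1 -169.1] 0.056 [72.4 57.5]
top [167. 246.] [517.8 387.8] -0.024 [123.1  62.1]
scene [240. 331.] [ 655.3 -259.4] -0.017 [80.5 56.3]
scene [243. 281.] [ 482.9 -172.8] 0.058 [151.9  63.6]
scene [274. 265.] [482.3 -78.8] -0.001 [152.   64.3]
scene [403. 206.] [517.  391.4] -0.022 [145.2  89. ]
```

Call:
{"method": "arm_command", "body": {"deltas": [[[75, 0.5, 0, -35, 0, 0, 0], [75, 0, 0, -32, 0, 0, 0], [75, 0, 0, -10, 0, 0, 0], [0, 0, 0, 0, 0, 0, 0], [0, 0, 0, 0, 0, 0, 0]]]}}

```text
clock: 13.9
position: [0.4714, -0.0717, 0.0079]
tcp_rot: [-0.0, 1.0, 0.001, 0.001]
force: [-0.2, -0.6, -1.2]
opening: 0.0493
```

Call:
{"method": "arm_command", "body": {"deltas": [[[0, 0, 0, 0, 0, 0, 0], [0, 0, 0, 0, 0, 0, 0]]]}}

```text
clock: 14.15
position: [0.4713, -0.0718, 0.0078]
tcp_rot: [-0.0, 1.0, 0.001, 0.001]
force: [-1.5, 3.8, 8.2]
opening: 0.0494
```

Call:
{"method": "arm_command", "body": {"deltas": [[[0, 0, 0, 40, 0, 0, 0], [0, 0, 0, 50, 0, 0, 0], [0, 0, 20, 40, 0, 0, 0], [0, 7, 50, 0, 0, 0, -0.005], [0, 7, 53, 0, 0, 0, -0.005]]]}}

```text
clock: 14.78
position: [0.4844, 0.0519, 0.1379]
tcp_rot: [-0.001, 1.0, -0.005, 0.001]
force: [0.4, -0.4, -2.5]
opening: 0.049
```

Call:
{"method": "arm_command", "body": {"deltas": [[[0, 7, 53, 0, 0, 0, -0.005], [0, 7, 53, 0, 0, 0, -0.005], [0, 7, 53, 0, 0, 0, -0.005], [0, 7, 53, 0, 0, 0, -0.002], [0, 4, 50.5, -30, 0, 0, 0]]]}}

```text
clock: 15.4
position: [0.5177, 0.3165, 0.1089]
tcp_rot: [-0.002, 1.0, -0.013, 0.002]
force: [1.6, -0.2, -1.0]
opening: 0.049
```

Call:
{"method": "arm_command", "body": {"deltas": [[[0, 0, 0, -20, 0, 0, 0], [0, 0, 0, 0, 0, 0, 0]]]}}

```text
clock: 15.65
position: [0.5149, 0.3126, 0.0848]
tcp_rot: [0.001, 1.0, -0.013, -0.001]
force: [0.2, -0.8, -0.7]
opening: 0.0491
```

```bash
python3 -c "
from h import *
st(); gold(.052)"
```

```text
t 15.65 pos [514.9 312.6  84.8] jaw -1.596 F [ 0.2 -0.8 -0.7] op 49.1 q [ 0.87  0.37 -0.33 -0.   -0.87  0.68]
top [427. 326.] [ 320.9 -215.4] -0.068 [82.9 82.3]
top [169. 259.] [449.4 373.5] -0.027 [54.9 42.8]
top [193. 259.] [457.3 319.5] -0.022 [64.5 47.4]
top [408. 258.] [ 468.7 -166.1] 0.056 [126.1  56.9]
top [198. 220.] [535.4 285.5] 0.39 [40.  30.9]
top [440. 201.] [ 574.9 -250.5] -0.007 [66.3 54. ]
scene [240. 331.] [ 655.3 -259.4] -0.017 [80.5 56.3]
scene [243. 281.] [ 484.5 -174.9] 0.047 [150.6  61.6]
scene [402. 206.] [497.8 391.9] 0.027 [162.6 101.9]
```

Call:
{"method": "arm_command", "body": {"deltas": [[[0, 0.5, 0, -30, 0, 0, 0], [0, 0, 0, -24, 0, 0, 0], [0, 0, 0, -9, 0, 0, 0], [0, 0, 0, -3, 0, 0, 0], [0, 0, 0, 0, 0, 0, 0]]]}}

```text
clock: 16.38
position: [0.5173, 0.3136, 0.0214]
tcp_rot: [-0.001, 1.0, -0.013, 0.001]
force: [0.1, 0.5, -1.5]
opening: 0.0492
```

Call:
{"method": "arm_command", "body": {"deltas": [[[0, 0, 0, -2, 0, 0, 0], [58, 0, 0, 0, 0, 0, 0], [58, 0, 0, 0, 0, 0, 0], [58, 0, 0, 15, 0, 0, 0], [58, 0, 0, 40, 0, 0, 0]]]}}

```text
clock: 17.0
position: [0.5158, 0.3123, 0.0729]
tcp_rot: [0.001, 1.0, -0.013, -0.001]
force: [2.1, 0.0, 0.3]
opening: 0.0575
```

Call:
{"method": "arm_command", "body": {"deltas": [[[75, 0, 0, 50, 0, 0, 0.01], [75, -5, -53, 0, 0, 0, 0.01], [75, -5, -55, 0, 0, 0, 0.01], [75, -5, -55, 0, 0, 0, 0.01], [75, -5, -55, 0, 0, 0, 0.01]]]}}

```text
clock: 17.62
position: [0.4966, 0.0938, 0.1246]
tcp_rot: [-0.0, 1.0, 0.013, 0.001]
force: [-0.0, 0.7, 0.6]
opening: 0.075
```

Call:
{"method": "arm_command", "body": {"deltas": [[[75, -5, -55, 0, 0, 0, 0.01], [75, -5, -55, 0, 0, 0, 0.01], [75, -5, -55, 0, 0, 0, 0.01], [75, -5, -50, 0, 0, 0, 0.005], [75, -6, -49.5, -40, 0, 0, 0]]]}}

```text
clock: 18.25
position: [0.4737, -0.1699, 0.0875]
tcp_rot: [0.0, 1.0, 0.03, 0.004]
force: [1.1, 0.6, -0.8]
opening: 0.0751
```

```bash
python3 -c "
from h import *
st(); gold(.04)
a=grab('top'); cv2.imwrite('pics/m4.png',cv2.resize(a['img'][160:340,100:460],(800,400),interpolation=2))"
```

```text
t 18.25 pos [ 473.7 -169.9   87.5] jaw -1.511 F [ 1.1  0.6 -0.8] op 75.1 q [ 0.05  0.22 -0.56  0.   -0.78  1.58]
top [434. 336.] [ 297.5 -188.7] -1.154 [78.5 29.7]
top [408. 271.] [ 422.3 -171.6] 0.055 [78.3 57.2]
top [200. 246.] [519.  317.5] -0.028 [126.9  60. ]
top [167. 245.] [520.9 392.2] -0.024 [124.6  63. ]
scene [240. 331.] [ 646.1 -255.8] -0.017 [83.  57.1]
scene [244. 281.] [ 473.  -167.9] 0.058 [152.3  64.5]
scene [394. 210.] [466.7 367.5] 1.543 [161.9 147.6]
```

View pics/m4.png

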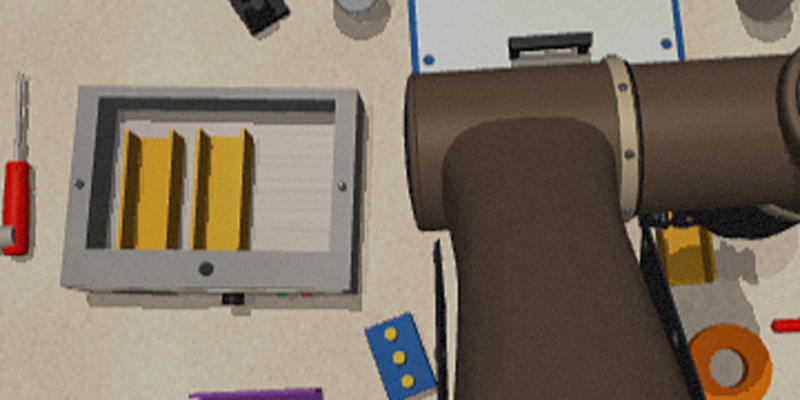

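Call:
{"method": "arm_command", "body": {"deltas": [[[75, 0.5, 0.5, -35, 0, 0, 0], [75, 0, 0, -32, 0, 0, 0], [75, 0, 0, -10, 0, 0, 0], [0, 0, 0, 0, 0, 0, 0], [0, 0, 0, 0, 0, 0, 0]]]}}

```text
clock: 19.02
position: [0.4726, -0.1674, 0.0088]
tcp_rot: [0.0, 1.0, 0.03, 0.001]
force: [-0.0, 1.5, -1.3]
opening: 0.0492
```

Call:
{"method": "arm_command", "body": {"deltas": [[[0, 0, 0, 0, 0, 0, 0], [0, 0, 0, 0, 0, 0, 0]]]}}

```text
clock: 19.27
position: [0.4725, -0.1674, 0.0086]
tcp_rot: [0.0, 1.0, 0.03, 0.001]
force: [-0.9, 3.4, 8.2]
opening: 0.0492
```

Call:
{"method": "arm_command", "body": {"deltas": [[[0, 0, 0, 40, 0, 0, 0], [0, 0, 0, 50, 0, 0, 0], [0, 0, 20, 40, 0, 0, 0], [0, 6, 50, 0, 0, 0, -0.012], [0, 6, 55, 0, 0, 0, -0.012]]]}}

```text
clock: 19.9
position: [0.4835, -0.0416, 0.1385]
tcp_rot: [-0.0, 1.0, 0.016, 0.001]
force: [1.7, -0.3, -1.3]
opening: 0.049
```

Call:
{"method": "arm_command", "body": {"deltas": [[[0, 6, 55, 0, 0, 0, -0.012], [0, 6, 55, 0, 0, 0, -0.012], [0, 6, 55, 0, 0, 0, -0.012], [0, 6, 55, 0, 0, 0, -0.012], [0, 6, 51, 0, 0, 0, -0.015]]]}}

```text
clock: 20.52
position: [0.5131, 0.2303, 0.1378]
tcp_rot: [-0.0, 1.0, -0.014, 0.0]
force: [1.3, 0.1, -2.1]
opening: 0.049
```

Call:
{"method": "arm_command", "body": {"deltas": [[[0, 1.5, 11.5, -30, 0, 0, 0], [0, 0, 0, -20, 0, 0, 0], [0, 0, 0, 0, 0, 0, 0]]]}}

```text
clock: 20.9
position: [0.5137, 0.2392, 0.086]
tcp_rot: [0.001, 1.0, -0.014, -0.001]
force: [0.7, 0.2, -1.0]
opening: 0.049
```

Now lower tray C to its slot and return over the cap.

Call:
{"method": "arm_command", "body": {"deltas": [[[0, 0.5, 0, -30, 0, 0, 0], [0, 0, 0, -24, 0, 0, 0], [0, 0, 0, -9, 0, 0, 0], [0, 0, 0, -3, 0, 0, 0], [0, 0, 0, 0, 0, 0, 0]]]}}

```text
clock: 21.52
position: [0.5169, 0.2414, 0.0231]
tcp_rot: [-0.001, 1.0, -0.014, 0.002]
force: [0.3, 4.9, 2.6]
opening: 0.049
```

Call:
{"method": "arm_command", "body": {"deltas": [[[0, 0, 0, -2, 0, 0, 0], [58, 0, 0, 0, 0, 0, 0], [58, 0, 0, 0, 0, 0, 0], [58, 0, 0, 15, 0, 0, 0], [58, 0, 0, 40, 0, 0, 0]]]}}

```text
clock: 22.15
position: [0.5137, 0.2384, 0.0734]
tcp_rot: [0.002, 1.0, -0.014, -0.002]
force: [-0.2, 0.9, -0.3]
opening: 0.0581
```

Call:
{"method": "arm_command", "body": {"deltas": [[[75, 0, 0, 50, 0, 0, 0], [75, 0, -55, 50, 0, 0, 0], [75, 10, -58, 0, 0, 0, 0], [75, 10, -58, 0, 0, 0, 0], [75, 10, -58, 0, 0, 0, 0]]]}}

```text
clock: 22.78
position: [0.5446, 0.0172, 0.1671]
tcp_rot: [0.0, 1.0, -0.014, 0.0]
force: [1.2, 0.7, 0.1]
opening: 0.0749
```

Call:
{"method": "arm_command", "body": {"deltas": [[[75, 10, -58, 0, 0, 0, 0], [75, 10, -58, 0, 0, 0, 0], [75, 10, -58, 0, 0, 0, 0], [75, 12, -58, 0, 0, 0, 0], [75, 12, -33, 0, 0, 0, 0]]]}}

```text
clock: 23.4
position: [0.5981, -0.2486, 0.1665]
tcp_rot: [0.0, 1.0, -0.015, -0.001]
force: [0.3, 0.9, 0.5]
opening: 0.0749
```

```bash
python3 -c "
from h import *
st()
d=grab('top')
for c in blobs(d,*GOLD):
  m=c.mean(0)
  if m[0]<260: print(m.round(),*box(d,c,.052,126,50))
s=grab('scene')
for d in (d,s):
 for c in blobs(d,*GOLD):
  m=c.mean(0)
  if abs(m[0]-(240 if d is s else 440))<15: print('cap',m.round(),*box(d,c,.04,60,50))
t=d
"
```

```text
t 23.4 pos [ 598.1 -248.6  166.5] jaw -1.601 F [0.3 0.9 0.5] op 74.9 q [-0.09  0.36 -0.14  0.   -1.07  1.63]
[199. 245.] [516. 314.] -0.028 [125.4  59.2]
[167. 245.] [517.8 387.8] -0.024 [123.1  62.3]
[230. 244.] [516.6 242.4] -0.028 [127.9  56.2]
cap [240. 331.] [ 611.6 -255. ] -0.033 [85.  57.1]
```

```bash
python3 -c "
from h import *
d=grab('top');s=grab('scene')
print((ray(s,257,370,.05)*1000).round(),(ray(s,253,341,.15)*1000).round(),(ray(d,461,134,.15)*1000).round(),(ray(d,444,157,.03)*1000).round())"
```

```text
[ 740. -287.   50.] [ 737. -283.  150.] [ 728. -279.  150.] [ 723. -276.   30.]
```

Call:
{"method": "arm_command", "body": {"deltas": [[[75, 12.5, -8.5, -40, 0, 0, 0], [75, 0, 0, -45, 0, 0, 0], [75, 0, 0, -35, 0, 0, 0], [75, 0, 0, -26, 0, 0, 0], [75, 0, 0, -10, 0, 0, 0]]]}}

```text
clock: 24.22
position: [0.6105, -0.2527, 0.009]
tcp_rot: [-0.0, 1.0, -0.013, -0.001]
force: [-0.2, 0.3, -0.0]
opening: 0.0749
```

Call:
{"method": "arm_command", "body": {"deltas": [[[75, 0, 0, 0, 0, 0, 0], [0, 0, 0, 0, 0, 0, 0], [0, 0, 0, 0, 0, 0, 0], [0, 0, 0, 0, 0, 0, 0], [0, 0, 0, 0, 0, 0, 0]]]}}

```text
clock: 24.85
position: [0.6129, -0.254, 0.0121]
tcp_rot: [0.0, 1.0, -0.014, 0.001]
force: [-1.3, 1.9, 7.2]
opening: 0.0489
```

Call:
{"method": "arm_command", "body": {"deltas": [[[0, 0, 0, 40, 0, 0, 0], [0, 0, 0, 50, 0, 0, 0], [0, 0, 0, 55, 0, 0, 0], [0, -7, 50, 0, 0, 0, 0], [0, -7, 55, 0, 0, 0, 0]]]}}

```text
clock: 25.48
position: [0.5977, -0.1484, 0.1565]
tcp_rot: [-0.0, 1.0, -0.015, 0.001]
force: [1.0, 1.6, -1.6]
opening: 0.0492
```

Call:
{"method": "arm_command", "body": {"deltas": [[[0, -9, 56, 0, 0, 0, 0], [0, -9, 56, 0, 0, 0, 0], [0, -9, 56, 0, 0, 0, 0], [0, -9, 56, 0, 0, 0, 0], [0, -9, 56, 0, 0, 0, 0]]]}}

```text
clock: 26.1
position: [0.5522, 0.1329, 0.1559]
tcp_rot: [-0.0, 1.0, -0.014, 0.0]
force: [1.2, 0.1, -1.0]
opening: 0.0491
```

Call:
{"method": "arm_command", "body": {"deltas": [[[0, -9, 56, 0, 0, 0, 0], [0, -9, 56, 0, 0, 0, 0], [0, -9, 56, 0, 0, 0, 0], [0, -8.5, 53, -30, 0, 0, 0], [0, 0, 0, -30, 0, 0, 0]]]}}

```text
clock: 26.72
position: [0.5168, 0.356, 0.0951]
tcp_rot: [-0.001, 1.0, -0.012, 0.001]
force: [-0.1, -1.4, -1.5]
opening: 0.0491
```

```bash
python3 -c "
from h import *
st(); b=grab('scene'); a=grab('top'); 
cv2.imwrite('pics/m5.png',np.hstack([cv2.resize(b['img'][150:270,320:480],(400,300)),cv2.resize(a['img'][170:320,100:300],(400,300))]))"
```

```text
t 26.73 pos [516.8 356.   95.1] jaw -1.595 F [-0.1 -1.4 -1.5] op 49.1 q [ 0.91  0.39 -0.27 -0.   -0.9   0.63]
```

View pics/m5.png

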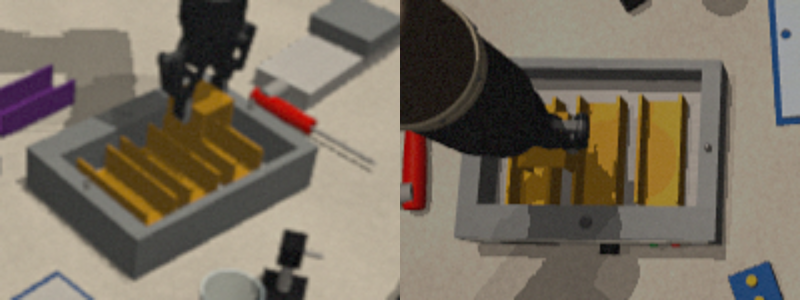

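Call:
{"method": "arm_command", "body": {"deltas": [[[0, 0, 0, -20, 0, 0, 0], [0, 0, 0, 0, 0, 0, 0], [0, 0, 0, 0, 0, 0, 0]]]}}

```text
clock: 27.2
position: [0.5181, 0.3521, 0.0769]
tcp_rot: [-0.001, 1.0, -0.014, 0.001]
force: [-0.8, 0.5, -0.8]
opening: 0.0489
```

```bash
python3 -c "
from h import *
st(); a=grab('top')
for c in blobs(a,*GOLD):
  m=c.mean(0)
  if m[0]<260: print(m.round(),c.min(0),c.max(0),*box(a,c,.052,126,50))
cv2.imwrite('pics/m6.png',cv2.resize(a['img'][190:290,120:280],(800,500),interpolation=2))"
```

```text
t 27.2 pos [518.1 352.1  76.9] jaw -1.599 F [-0.8  0.5 -0.8] op 48.9 q [ 0.91  0.41 -0.29  0.   -0.87  0.63]
[170. 257.] [160 243] [184 272] [458.6 374.5] -0.066 [66.9 52.9]
[201. 245.] [191 218] [209 272] [515.6 300.4] -0.03 [125.5  37.2]
[227. 245.] [217 217] [240 272] [516.5 242.9] -0.023 [128.  51.]
```

View pics/m6.png

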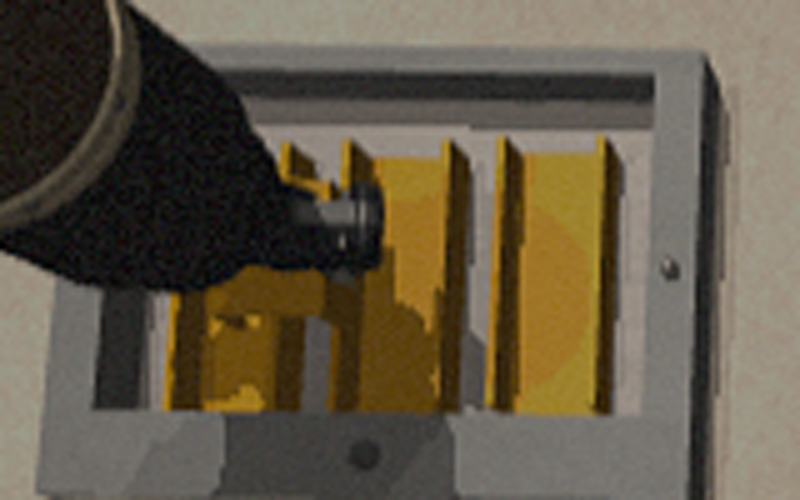

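Call:
{"method": "arm_command", "body": {"deltas": [[[0, 0, -1.5, -8, 0, 0, 0], [0, 0, 0, -8, 0, 0, 0], [0, 0, 0, -4, 0, 0, 0], [0, 0, 0, 0, 0, 0, 0]]]}}

```text
clock: 27.75
position: [0.5171, 0.3504, 0.0546]
tcp_rot: [0.0, 1.0, -0.014, -0.0]
force: [-0.1, 0.4, 0.3]
opening: 0.0489
```

Call:
{"method": "arm_command", "body": {"deltas": [[[0, 0, 0, -8, 0, 0, 0], [0, 0, 0, -8, 0, 0, 0], [0, 0, 0, -6, 0, 0, 0], [0, 0, 0, -4, 0, 0, 0], [0, 0, 0, 0, 0, 0, 0]]]}}

```text
clock: 28.38
position: [0.5172, 0.3505, 0.0288]
tcp_rot: [0.0, 1.0, -0.014, -0.0]
force: [1.3, -0.1, -0.9]
opening: 0.0491
```

Call:
{"method": "arm_command", "body": {"deltas": [[[0, 0, 0, -1.5, 0, 0, 0], [62, 0, 0, 0, 0, 0, 0], [62, 0, 0, 0, 0, 0, 0], [62, 0, 0, 15, 0, 0, 0], [62, 0, 0, 45, 0, 0, 0]]]}}

```text
clock: 29.0
position: [0.5163, 0.3494, 0.087]
tcp_rot: [0.002, 1.0, -0.014, -0.001]
force: [1.0, 1.5, 1.1]
opening: 0.0621
```

Call:
{"method": "arm_command", "body": {"deltas": [[[62, 0, 0, 60, 0, 0, 0], [62, 15, -50, 30, 0, 0, -0.17], [62, 15, -55, 0, 0, 0, -0.17], [62, 15, -55, 0, 0, 0, -0.17], [62, 15, -55, 0, 0, 0, -0.17]]]}}

```text
clock: 29.62
position: [0.5777, 0.134, 0.1794]
tcp_rot: [-0.001, 0.937, -0.349, 0.001]
force: [0.5, -0.2, -0.3]
opening: 0.0618
```

```bash
python3 -c "
from h import *
st(); a=grab('top'); b=grab('scene')
for n,d in (('t',a),('s',b)):
 for c in blobs(d,*GOLD):
  m=c.mean(0)
  if 175<m[1] and (m[0]<260 if n=='t' else m[0]<500): print(n,m.round(),*box(d,c,.052,126,50))
cv2.imwrite('pics/m7.png',np.hstack([cv2.resize(b['img'][160:340,250:490],(400,300),interpolation=2),cv2.resize(a['img'][190:290,120:253],(400,300),interpolation=2)]))"
```

```text
t 29.62 pos [577.7 134.  179.4] jaw -2.284 F [ 0.5 -0.2 -0.3] op 61.8 q [ 0.56  0.26 -0.25  0.   -1.06  0.3 ]
t [189. 240.] [554.8 349.4] 1.545 [133.7 125.4]
t [230. 245.] [516.6 242.7] -0.028 [127.9  56.4]
s [386. 214.] [477.9 354.5] 1.543 [209.7 145.5]
```

View pics/m7.png

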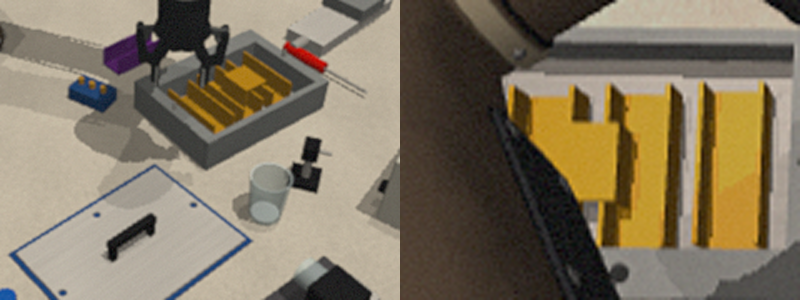

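Call:
{"method": "arm_command", "body": {"deltas": [[[60, 18.7, -34.1, 0, 0, 0, -0.163], [60, 18.7, -34.1, 0, 0, 0, -0.163], [60, 18.7, -34.1, 0, 0, 0, -0.163], [60, 18.7, -34.1, 0, 0, 0, -0.163], [60, 18.7, -34.1, -20, 0, 0, -0.162]]]}}

```text
clock: 30.35
position: [0.6728, -0.0355, 0.1606]
tcp_rot: [-0.002, 0.723, -0.691, 0.002]
force: [0.5, 0.5, 0.3]
opening: 0.0602
```

Call:
{"method": "arm_command", "body": {"deltas": [[[50, 0, 0, -40, 0, 0, 0], [50, 0, 0, 0, 0, 0, 0], [50, 0, 0, 0, 0, 0, 0]]]}}

```text
clock: 30.72
position: [0.6716, -0.0344, 0.1197]
tcp_rot: [-0.001, 0.725, -0.689, 0.001]
force: [-0.5, 0.6, 0.7]
opening: 0.0495
```

```bash
python3 -c "
from h import *
st(); b=grab('scene'); o=cv2.imread('pics/m2.png'); dd=cv2.absdiff(b['img'],o).max(2)
f=lambda i:[(spot(dict(img=i),u,v,4,10)).round(1) for u,v in ((287.7,335.7),(308,289),(366,283))]
print(f(o),f(b['img']))
cv2.imwrite('pics/m8.png',cv2.resize(b['img'][230:380,240:420],(720,600),interpolation=2))"
```

```text
t 30.73 pos [671.6 -34.4 119.7] jaw -3.091 F [-0.5  0.6  0.7] op 49.5 q [ 0.24  0.44 -0.14  0.   -1.   -0.19]
[array([286.4, 335.8]), array([307.6, 288.4]), array([366.7, 281.6])] [array([286.5, 335.8]), array([308.1, 289. ]), array([366.5, 281.5])]
```

View pics/m8.png

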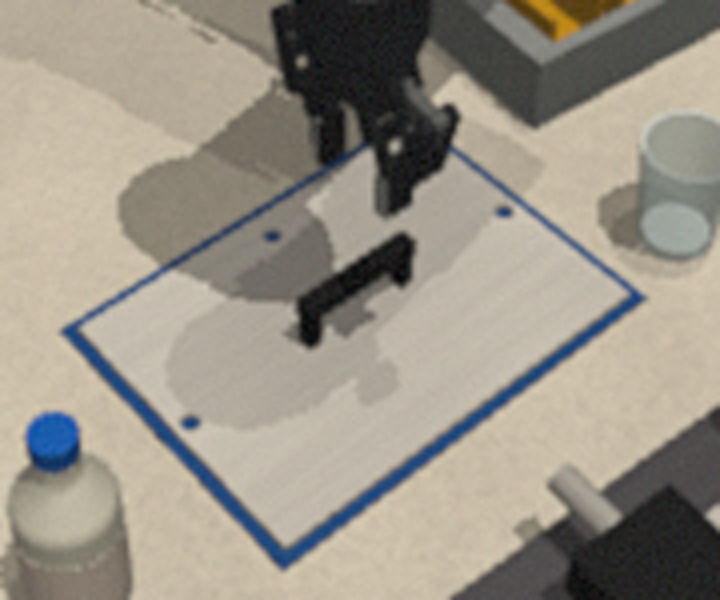

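Call:
{"method": "arm_command", "body": {"deltas": [[[50, 0, 0, -45, 0, 0, 0], [45, 0, 0, -35, 0, 0, 0], [45, 0, 0, -15.5, 0, 0, 0], [45, 0, 0, 0, 0, 0, 0], [45, 0, 0, 0, 0, 0, 0]]]}}

```text
clock: 31.4
position: [0.6722, -0.0346, 0.0242]
tcp_rot: [-0.001, 0.724, -0.689, 0.001]
force: [-0.1, -0.1, 0.1]
opening: 0.0449
```

Call:
{"method": "arm_command", "body": {"deltas": [[[45, -1, -1.8, 0, 0, 0, 0], [45, 0, 0, 0, 0, 0, 0], [0, 0, 0, 0, 0, 0, 0], [0, 0, 0, 0, 0, 0, 0], [0, 0, 0, 0, 0, 0, 0]]]}}

```text
clock: 32.02
position: [0.6702, -0.0367, 0.0227]
tcp_rot: [-0.0, 0.724, -0.689, 0.0]
force: [-0.3, 1.1, 3.6]
opening: 0.0129
```

Call:
{"method": "arm_command", "body": {"deltas": [[[0, 0, 0, 0, 0, 0, 0], [0, 0, 0, 0, 0, 0, 0], [0, 0, 0, 0, 0, 0, 0]]]}}

```text
clock: 32.4
position: [0.6702, -0.0366, 0.0227]
tcp_rot: [-0.0, 0.724, -0.689, 0.0]
force: [1.2, 0.9, 5.8]
opening: 0.0127
```

```bash
python3 -c "
from h import *
st()"
```

```text
t 32.4 pos [670.2 -36.6  22.7] jaw -3.092 F [1.2 0.9 5.8] op 12.7 q [ 0.24  0.54 -0.23  0.   -0.81 -0.19]
```

Call:
{"method": "arm_command", "body": {"deltas": [[[0, 0, 0, 15, 0, 0, 0], [0, 0, 0, 30, 0, 0, 0], [0, 0, 0, 45, 0, 0, 0], [0, 0, 0, 50, 0, 0, 0], [0, -19, 44, 0, 0, 0, -0.01]]]}}

```text
clock: 33.02
position: [0.6534, 0.006, 0.1669]
tcp_rot: [-0.003, 0.72, -0.694, 0.002]
force: [0.3, 2.1, -5.9]
opening: 0.0131
```

Call:
{"method": "arm_command", "body": {"deltas": [[[0, -19, 44, 0, 0, 0, -0.01], [0, -19, 44, 0, 0, 0, -0.01], [0, -19, 44, 0, 0, 0, -0.01], [0, -19, 44, 0, 0, 0, -0.01], [0, -19, 44, 0, 0, 0, -0.01]]]}}

```text
clock: 33.65
position: [0.5542, 0.2282, 0.162]
tcp_rot: [-0.001, -0.703, 0.711, 0.0]
force: [-0.0, 0.3, -4.3]
opening: 0.0127
```

Call:
{"method": "arm_command", "body": {"deltas": [[[0, -19, 44, 0, 0, 0, -0.01], [0, -19.7, 44.7, 0, 0, 0, -0.008], [0, 0, 0, -30, 0, 0, 0], [0, 0, 0, -20, 0, 0, 0], [0, 0, 0, 0, 0, 0, 0]]]}}

```text
clock: 34.28
position: [0.5155, 0.3148, 0.1104]
tcp_rot: [-0.003, -0.697, 0.717, 0.0]
force: [0.5, -0.8, -4.4]
opening: 0.0128
```

Call:
{"method": "arm_command", "body": {"deltas": [[[0, 0, 0, 0, 0, 0, 0], [0, 0, 0, 0, 0, 0, 0]]]}}

```text
clock: 34.52
position: [0.5176, 0.3162, 0.1134]
tcp_rot: [0.001, -0.697, 0.717, 0.0]
force: [0.3, 0.3, -2.8]
opening: 0.0128
```

```bash
python3 -c "
from h import *
st()"
```

```text
t 34.52 pos [517.6 316.2 113.4] jaw 3.112 F [ 0.3  0.3 -2.8] op 12.8 q [ 0.87  0.35 -0.3   0.   -0.93 -0.9 ]
```

Call:
{"method": "arm_command", "body": {"deltas": [[[0, 0, 0, -8, 0, 0, 0], [0, 0, 0, -4, 0, 0, 0], [0, 0, 0, -4, 0, 0, 0], [0, 0, 0, -3, 0, 0, 0], [0, 0, 0, 0, 0, 0, 0]]]}}

```text
clock: 35.15
position: [0.517, 0.3159, 0.0929]
tcp_rot: [-0.0, -0.697, 0.717, -0.0]
force: [-0.1, -0.4, -3.4]
opening: 0.0127
```

Call:
{"method": "arm_command", "body": {"deltas": [[[0, 0, 0, -3, 0, 0, 0], [0, 0, 0, -3, 0, 0, 0], [0, 0, 0, -2, 0, 0, 0], [0, 0, 0, 0, 0, 0, 0]]]}}

```text
clock: 35.65
position: [0.517, 0.3159, 0.085]
tcp_rot: [-0.0, -0.697, 0.717, -0.0]
force: [-0.2, 0.2, -4.6]
opening: 0.0125
```

Call:
{"method": "arm_command", "body": {"deltas": [[[0, 0, 0, -1, 0, 0, 0], [0, 0, 0, -1, 0, 0, 0], [0, 0, 0, 0, 0, 0, 0]]]}}

```text
clock: 36.02
position: [0.5172, 0.3161, 0.0847]
tcp_rot: [0.0, -0.697, 0.717, -0.0]
force: [-5.1, -1.6, 6.5]
opening: 0.0131
```

Call:
{"method": "arm_command", "body": {"deltas": [[[40, 0, 0, 0, 0, 0, 0], [40, 0, 0, 0, 0, 0, 0], [40, 0, 0, 0, 0, 0, 0], [40, 0, 0, 30, 0, 0, 0], [40, 0, 0, 60, 0, 0, 0]]]}}

```text
clock: 36.65
position: [0.5159, 0.3149, 0.1716]
tcp_rot: [-0.003, -0.697, 0.717, -0.0]
force: [1.4, 2.0, 0.6]
opening: 0.0399
```

Call:
{"method": "arm_command", "body": {"deltas": [[[60, -4.5, -56, 0, 0, 0, 0], [75, -4.5, -57, 0, 0, 0, 0], [75, -4.5, -57, 0, 0, 0, 0], [75, -4.5, -57, 0, 0, 0, 0], [75, -4.5, -57, 0, 0, 0, 0]]]}}

```text
clock: 37.28
position: [0.4944, 0.0304, 0.1735]
tcp_rot: [0.0, -0.697, 0.717, -0.0]
force: [0.2, -0.4, -0.5]
opening: 0.0753
```

Call:
{"method": "arm_command", "body": {"deltas": [[[75, -4.5, -57, 0, 0, 0, 0], [75, -4.5, -57, 0, 0, 0, 0], [75, -4.5, -57, 0, 0, 0, 0], [75, -4.5, -57, 0, 0, 0, 0], [75, 0, 0, 0, 0, 0, 0]]]}}

```text
clock: 37.9
position: [0.4758, -0.1993, 0.173]
tcp_rot: [-0.0, -0.695, 0.719, 0.0]
force: [-0.6, 0.6, -0.5]
opening: 0.0748
```

```bash
python3 -c "
from h import *
st(); a=grab('top'); b=grab('scene')
for nm,d,P in (('t',a,((135.6,242.5,.074),(253.6,243.6,.074),(192,281,.068))),('s',b,((352.8,224.2,.074),(421.5,191,.074),(370.3,193.9,.068)))):
  for u,v,z in P:
    p=spot(d,u,v,3 if nm=='t' else 3,12); print(nm,p.round(1),(ray(d,*p,z)*1000).round(1))
for nm,d,(x,y,w,h) in (('t',a,(500,240,42,40)),('s',b,(128,292,36,36))):
  g=d['img'][y:y+h,x:x+w]; print(nm,g.shape)
  cv2.imwrite('pics/th_%s.png'%nm,cv2.resize(g,(400,400),interpolation=0))
cv2.imwrite('pics/m9.png',np.hstack([cv2.imread('pics/th_t.png'),cv2.imread('pics/th_s.png')]))
cv2.imwrite('pics/m10.png',cv2.resize(b['img'][165:265,315:465],(750,500),interpolation=2))
"
```

```text
t 37.9 pos [ 475.8 -199.3  173. ] jaw 3.108 F [-0.6  0.6 -0.5] op 74.8 q [-0.02  0.15 -0.42  0.   -1.01 -0.02]
t [135.1 242.6] [520.4 446.4  74. ]
t [253.6 243.4] [511.8 182.6  74. ]
t [192.  280.6] [432.7 319.   68. ]
s [351.  225.5] [517.  166.1  74. ]
s [422.1 189.3] [518.7 458.8  74. ]
s [370.3 194. ] [431.1 318.9  68. ]
t (40, 42, 3)
s (36, 36, 3)
```

View pics/m9.png

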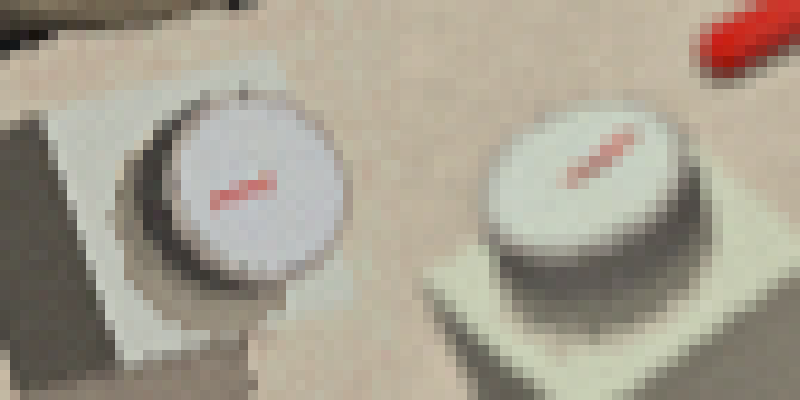

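Call:
{"method": "arm_command", "body": {"deltas": [[[75, -4, -56, 0, 0, 0, 0], [75, -4, -56, 0, 0, 0, 0], [75, -4, -56, 0, 0, 0, 0], [75, -3.8, -56, 0, 0, 0, 0], [75, 0, 0, -30, 0, 0, 0]]]}}

```text
clock: 38.62
position: [0.4625, -0.4228, 0.1445]
tcp_rot: [0.0, -0.696, 0.718, -0.002]
force: [0.4, 0.6, -0.3]
opening: 0.0749
```

Call:
{"method": "arm_command", "body": {"deltas": [[[75, 0, 0, -40, 0, 0, 0], [75, 0, 0, -29, 0, 0, 0], [75, 0, 0, -12, 0, 0, 0], [75, 0, 0, 0, 0, 0, 0], [50, 0, 0, 0, 0, 0, 0]]]}}

```text
clock: 39.25
position: [0.462, -0.4201, 0.0637]
tcp_rot: [0.0, -0.697, 0.717, -0.001]
force: [-0.1, 0.0, 0.2]
opening: 0.0587
```

```bash
python3 -c "
from h import *
st(); b=grab('scene'); a=grab('top')
cv2.imwrite('pics/m11.png',np.hstack([cv2.resize(b['img'][260:350,95:215],(400,300),interpolation=2),cv2.resize(a['img'][220:295,480:580],(400,300),interpolation=2)]))
"
```

```text
t 39.25 pos [ 462.  -420.1   63.7] jaw 3.114 F [-0.1  0.   0.2] op 58.7 q [-0.43  0.43 -0.31  0.   -0.84  0.4 ]
```

View pics/m11.png

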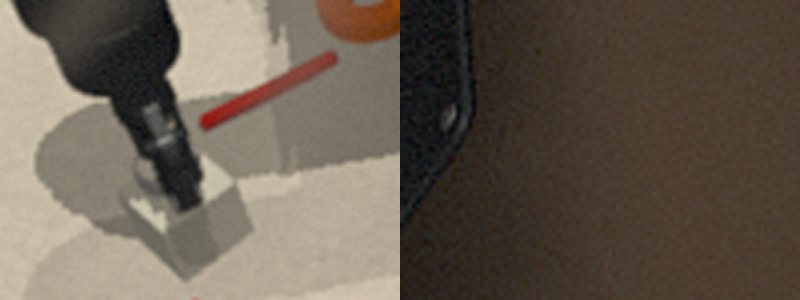

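Call:
{"method": "arm_command", "body": {"deltas": [[[43, 0, 0, 0, 0, 0, 0], [43, 0, 0, 0, 0, 0, 0], [43, 0, 0, 0, 0, 0, 0]]]}}

```text
clock: 39.72
position: [0.4615, -0.4204, 0.0635]
tcp_rot: [0.0, -0.697, 0.717, -0.001]
force: [-0.0, 1.8, 6.5]
opening: 0.0431
```

```bash
python3 -c "
from h import *
st()"
```

```text
t 39.73 pos [ 461.5 -420.4   63.5] jaw 3.113 F [-0.   1.8  6.5] op 43.1 q [-0.43  0.43 -0.31  0.   -0.84  0.4 ]
```

Call:
{"method": "arm_command", "body": {"deltas": [[[75, 0, 0, 0, 0, 0, 0], [75, 0, 0, 30, 0, 0, 0], [75, 0, 0, 0, 0, 0, 0.1745], [75, 0, 0, 0, 0, 0, 0.1745], [75, 0, 0, 0, 0, 0, 0.1745]]]}}

```text
clock: 40.35
position: [0.4605, -0.42, 0.0921]
tcp_rot: [-0.0, 0.86, -0.51, -0.0]
force: [-0.0, 0.6, -0.3]
opening: 0.075
```

Call:
{"method": "arm_command", "body": {"deltas": [[[75, 0, 0, 0, 0, 0, 0.1745], [75, 0, 0, 0, 0, 0, 0.1745], [75, 0, 0, 0, 0, 0, 0.1745], [75, 0, 0, 0, 0, 0, 0.1745], [75, 0, 0, 0, 0, 0, 0.1745]]]}}

```text
clock: 40.98
position: [0.4605, -0.42, 0.092]
tcp_rot: [-0.0, 0.995, -0.099, -0.0]
force: [0.7, 0.1, -0.2]
opening: 0.0751
```

Call:
{"method": "arm_command", "body": {"deltas": [[[75, 0, 0, 0, 0, 0, 0.1745], [75, 0, 0, -30, 0, 0, 0], [75, 0, 0, 0, 0, 0, 0], [75, 0, 0, 0, 0, 0, 0]]]}}

```text
clock: 41.48
position: [0.4609, -0.4202, 0.0627]
tcp_rot: [0.0, 1.0, -0.015, -0.0]
force: [0.6, -0.6, 0.4]
opening: 0.0749
```

```bash
python3 -c "
from h import *
st()"
```

```text
t 41.48 pos [ 460.9 -420.2   62.7] jaw -1.6 F [ 0.6 -0.6  0.4] op 74.9 q [-0.43  0.43 -0.31  0.   -0.84  1.97]
```

Call:
{"method": "arm_command", "body": {"deltas": [[[0, 0.5, 0, 0, 0, 0, 0], [0, 0, 0, 0, 0, 0, 0], [0, 0, 0, 0, 0, 0, 0], [0, 0, 0, 0, 0, 0, 0], [0, 0, 0, 0, 0, 0, 0]]]}}

```text
clock: 42.1
position: [0.4619, -0.4204, 0.0635]
tcp_rot: [0.001, 1.0, -0.014, 0.001]
force: [-1.1, 1.1, 5.8]
opening: 0.0423
```

```bash
python3 -c "
from h import *
st()"
```

```text
t 42.1 pos [ 461.9 -420.4   63.5] jaw -1.6 F [-1.1  1.1  5.8] op 42.3 q [-0.43  0.43 -0.31  0.   -0.84  1.97]
```

Call:
{"method": "arm_command", "body": {"deltas": [[[0, 0, 0, 20, 0, 0, 0], [0, 0, 0, 45, 0, 0, 0], [0, 0, 0, 55, 0, 0, 0], [0, 4, 50, 0, 0, 0, 0], [0, 4, 57, 0, 0, 0, 0]]]}}

```text
clock: 42.72
position: [0.4693, -0.3123, 0.1829]
tcp_rot: [0.0, 1.0, -0.016, 0.001]
force: [1.1, 0.9, -0.2]
opening: 0.0421
```

Call:
{"method": "arm_command", "body": {"deltas": [[[0, 4, 57, 0, 0, 0, 0], [0, 4, 57, 0, 0, 0, 0], [0, 0, 57, 0, 0, 0, 0], [0, 0, 57, 0, 0, 0, 0], [0, -5, 57, 0, 0, 0, 0]]]}}

```text
clock: 43.35
position: [0.4721, -0.0261, 0.1826]
tcp_rot: [-0.0, 1.0, -0.015, 0.0]
force: [0.6, 0.2, -0.5]
opening: 0.0422
```

Call:
{"method": "arm_command", "body": {"deltas": [[[0, -6, 57, 0, 0, 0, 0], [0, -7, 57, 0, 0, 0, 0], [0, -7, 57, 0, 0, 0, 0], [0, -7, 57, 0, 0, 0, 0], [0, -7, 57, 0, 0, 0, 0]]]}}

```text
clock: 43.98
position: [0.4376, 0.2589, 0.1827]
tcp_rot: [-0.0, 1.0, -0.015, 0.0]
force: [0.5, -0.2, -0.0]
opening: 0.042
```

Call:
{"method": "arm_command", "body": {"deltas": [[[0, -6.9, 61.4, 0, 0, 0, 0], [0, 0, 0, 0, 0, 0, 0], [0, 0, 0, 0, 0, 0, 0], [0, 0, 0, 0, 0, 0, 0]]]}}

```text
clock: 44.48
position: [0.4314, 0.3174, 0.1823]
tcp_rot: [0.0, 1.0, -0.015, -0.0]
force: [0.5, -0.8, -1.5]
opening: 0.0421
```

```bash
python3 -c "
from h import *
st(); b=grab('scene'); a=grab('top')
p=spot(b,370.3,193.9,3,12); print(p,(ray(b,*p,.068)*1000).round(1))
cv2.imwrite('pics/m12.png',np.hstack([cv2.resize(b['img'][130:235,310:450],(400,300),interpolation=2),cv2.resize(a['img'][200:320,110:270],(400,300),interpolation=2)]))
"
```

```text
t 44.48 pos [431.4 317.4 182.3] jaw -1.601 F [ 0.5 -0.8 -1.5] op 42.1 q [ 1.    0.17 -0.37 -0.   -1.04  0.54]
[370.19869707 193.9218241 ] [430.8 318.8  68. ]
```

Call:
{"method": "arm_command", "body": {"deltas": [[[0, 0.5, 0.6, -30, 0, 0, 0], [0, 0, 0, -20, 0, 0, 0], [0, 0, 0, 0, 0, 0, 0], [0, 0, 0, 0, 0, 0, 0]]]}}

```text
clock: 45.08
position: [0.4325, 0.319, 0.1332]
tcp_rot: [-0.0, 1.0, -0.015, 0.0]
force: [-0.8, -0.7, -1.0]
opening: 0.0418
```

```bash
python3 -c "
from h import *
st()
for n in ('top','scene'):
  d=grab(n); u,v=proj(d,(.432,.318,.074)).round().astype(int); print(n,u,v)
  print(cv2.cvtColor(d['img'],cv2.COLOR_BGR2GRAY)[v-9:v+12,u-9:u+10])
"
```

```text
t 45.08 pos [432.5 319.  133.2] jaw -1.6 F [-0.8 -0.7 -1. ] op 41.8 q [ 1.    0.22 -0.43  0.   -0.92  0.54]
top 192 281
[[ 17   8  33  44  54  48  49  54  50  71  84  82  79  81  79 104  55 119
   62]
 [ 10  17  22  27  40  47  47  43  44  73  72  70  72  72  73 109  66 121
   63]
 [ 20  23  19  20  12  27  33  34  22  51  50  44  49  51  43  71  43  85
   46]
 [ 12  24  28  25  22   8  19  30  19  28  14  19  43  43  23  32  41  53
   31]
 [  9  13  18  18  26  23  28  18  28  32  22  33  51  50  17  31  30  55
   29]
 [ 16  18  28  17  23  13  19  27  21  27  30  28  49  58  17  31  42  53
   28]
 [ 19  25  21  11  21  27  20  24  26  19  16  20  38  48  13  23  27  42
   28]
 [ 22  21  20  20  21  13  25  29  10   8  11  15  25  27  12  14  17  24
   19]
 [ 11   8  12  16  25  13  13  13  13  11  20  37  31  10  21  19  15  19
    3]
 [  9  11  15  13  18  27  37  18  19  38  33  48  47  52  81  62  35  74
  138]
 [ 52  52  52  44  42  65  47  42  28  31  40  59  65  78  95  89  80  92
  120]
 [ 97 101  87  73  69  64  51  64  64  63  76  86  87  91  93  93  94  95
   90]
 [106 10
[... 1737 characters left out ...]
 163 166 164 161 159 159 156 169 178 177 176
  175]
 [160 160 164 162 163 164 164 163 160 157 159 159 157 157 170 178 176 175
  178]
 [164 160 164 163 161 159 159 158 160 161 158 160 157 155 169 177 177 178
  178]
 [163 161 161 160 160 158 158 158 158 161 158 156 157 156 169 181 182 181
  169]
 [162 159 158 159 159 158 158 160 160 158 158 156 154 159 171 178 164 147
  116]
 [159 159 157 159 160 161 157 160 156 158 160 158 158 162 172 179 137  74
   39]
 [160 160 159 162 158 158 158 159 161 159 157 159 162 172 178 182 132  46
   17]
 [160 160 158 157 160 160 160 159 157 160 159 163 171 175 178 180 131  46
   18]
 [157 161 161 160 161 160 162 159 159 164 165 170 175 175 180 178 132  39
   10]]
```

```bash
python3 -c "
from h import *
d=grab('scene')
for X in ((.4325,.319,.1),(.4325,.319,.077),(.4325,.319,.068),(.4345,.319,.068),(.4325,.321,.068),(.4325,.319,.09)): print(X,proj(d,X).round(2))
g=cv2.cvtColor(d['img'],cv2.COLOR_BGR2GRAY).astype(float)
for v in range(181,190):
  w=np.clip(170-g[v,366:377],0,None); print(v,((w*np.arange(366,377)).sum()/w.sum()).round(2),w.astype(int))
o=cv2.cvtColor(cv2.imread('pics/scene0.png'),cv2.COLOR_BGR2GRAY); print(o[188:200,363:379])
"
```

```text
(0.4325, 0.319, 0.1) [371.35 185.77]
(0.4325, 0.319, 0.077) [370.82 191.82]
(0.4325, 0.319, 0.068) [370.62 194.16]
(0.4345, 0.319, 0.068) [371.05 194.45]
(0.4325, 0.321, 0.068) [371.09 193.93]
(0.4325, 0.319, 0.09) [371.12 188.42]
181 371.32 [ 0  0  0  0 14 71 49  5  0  0  0]
182 371.2 [ 0  0  0  0 17 73 43  0  0  0  0]
183 371.11 [ 0  0  0  0 24 84 41  0  0  0  0]
184 371.05 [ 0  0  0  0 24 78 31  0  0  0  0]
185 370.92 [ 0  0  0  0 29 81 19  0  0  0  0]
186 370.9 [ 0  0  0  0 28 86 15  0  0  0  0]
187 371.33 [ 0  0  0  0 30 83 15  0  0  4  9]
188 372.02 [ 0  0  0  0 37 80 29  8 19 16 16]
189 372.11 [ 0  0  0  6 59 89 65 49 45 23 14]
[[185 186 187 188 185 184 185 186 182 181 180 176 175 174 177 174]
 [186 186 188 185 185 182 184 183 177 176 174 175 172 175 172 176]
 [187 184 186 184 182 183 179 178 176 174 175 175 175 174 176 176]
 [186 188 183 180 179 176 177 176 177 176 176 177 174 177 180 180]
 [185 178 178 176 177 180 171 170 172 174 180 178 181 179 178 180]
 [177 178 177 178 179 168 146 130 136 156 176 181 180 179 175 174]
 [180 180 177 178 179 162 118  84  91 136 169 180 176 175 170 173]
 [180 178 176 180 177 171 152 138 143 163 176 177 176 175 173 175]
 [175 176 178 180 182 185 183 179 180 176 177 176 176 176 173 175]
 [179 183 181 181 182 179 178 177 179 177 175 175 177 176 173 176]
 [184 180 178 178 174 177 173 176 178 176 176 175 172 174 178 179]
 [181 177 180 177 176 176 179 177 176 177 173 178 177 178 181 179]]
```

Call:
{"method": "arm_command", "body": {"deltas": [[[0, 0, 0, -6, 0, 0, 0], [0, 0, 0, -5, 0, 0, 0], [0, 0, 0, -4, 0, 0, 0], [0, 0, 0, -4, 0, 0, 0], [0, 0, 0, 0, 0, 0, 0]]]}}

```text
clock: 45.85
position: [0.4318, 0.3188, 0.1128]
tcp_rot: [0.0, 1.0, -0.015, -0.0]
force: [0.0, 0.6, -1.0]
opening: 0.0422
```

Stem is through the port (below 123 mm with no force). Continue down.

Call:
{"method": "arm_command", "body": {"deltas": [[[0, 0, 0, -10, 0, 0, 0], [0, 0, 0, -10, 0, 0, 0], [0, 0, 0, -8, 0, 0, 0], [0, 0, 0, 0, 0, 0, 0]]]}}

```text
clock: 46.35
position: [0.4315, 0.3185, 0.0843]
tcp_rot: [0.001, 1.0, -0.015, -0.001]
force: [-0.3, -0.7, -0.8]
opening: 0.0421
```

Call:
{"method": "arm_command", "body": {"deltas": [[[0, 0, 0, -5, 0, 0, 0], [0, 0, 0, -3, 0, 0, 0], [0, 0, 0, -2, 0, 0, 0], [0, 0, 0, 0, 0, 0, 0]]]}}

```text
clock: 46.85
position: [0.4319, 0.319, 0.0752]
tcp_rot: [0.0, 1.0, -0.015, -0.0]
force: [-0.9, 0.2, -0.2]
opening: 0.0419
```

Call:
{"method": "arm_command", "body": {"deltas": [[[0, 0, 0, -1.5, 0, 0, 0], [0, 0, 0, 0, 0, 0, 0], [0, 0, 0, 0, 0, 0, 0]]]}}

```text
clock: 47.22
position: [0.4319, 0.319, 0.0738]
tcp_rot: [-0.0, 1.0, -0.015, 0.0]
force: [-0.3, -0.2, -2.0]
opening: 0.0421
```

Call:
{"method": "arm_command", "body": {"deltas": [[[70, 0, 0, 0, 0, 0, 0], [70, 0, 0, 0, 0, 0, 0], [70, 0, 0, 0, 0, 0, 0], [70, 0, 0, 20, 0, 0, 0], [70, 0, 0, 40, 0, 0, 0]]]}}

```text
clock: 47.85
position: [0.4311, 0.318, 0.1329]
tcp_rot: [0.002, 1.0, -0.015, -0.001]
force: [-0.4, 1.3, 0.9]
opening: 0.0703
```

Call:
{"method": "arm_command", "body": {"deltas": [[[70, 0, 0, 50, 0, 0, 0], [70, 0, -50, 0, 0, 0, 0], [70, 0, -57, 0, 0, 0, 0], [70, 0, -57, 0, 0, 0, 0], [70, 0, -57, 0, 0, 0, 0]]]}}

```text
clock: 48.48
position: [0.4316, 0.0964, 0.184]
tcp_rot: [-0.0, 1.0, -0.014, 0.0]
force: [1.9, 0.4, 0.8]
opening: 0.0697
```

Call:
{"method": "arm_command", "body": {"deltas": [[[70, 0, -57, 0, 0, 0, 0], [70, 0, -57, 0, 0, 0, 0], [70, 0, -50, 0, 0, 0, 0], [70, 0, 0, 0, 0, 0, 0]]]}}

```text
clock: 48.98
position: [0.4313, -0.0687, 0.1837]
tcp_rot: [0.0, 1.0, -0.017, -0.0]
force: [-0.8, 0.7, 0.4]
opening: 0.0702
```

```bash
python3 -c "
from h import *
st(); a=grab('top'); b=grab('scene')
for n,d,u,v in (('t',a,192,281),('s',b,370,190)):
  u,v=proj(d,(.432,.3185,.098)); print(n,'expected dial',u.round(1),v.round(1))
  u,v=int(round(u)),int(round(v)); r=14; g=cv2.GaussianBlur(d['img'],(3,3),0)[v-r:v+r+1,u-r:u+r+1]
  print(cv2.cvtColor(g,cv2.COLOR_BGR2GRAY)[::2,::1])
for u,v,z in ((135.1,242.6,.074),(253.6,243.4,.074)):
  p=spot(a,u,v,3,12); print(p.round(1),(ray(a,*p,z)*1000).round(1))
for c in blobs(a,(0,0,0),(180,255,60),60):
    m=c.mean(0)
    if 150<m[0]<230 and 225<m[1]<260: print('handle',*box(a,c,.108,90,14))
"
```

```text
t 48.98 pos [431.3 -68.7 183.7] jaw -1.605 F [-0.8  0.7  0.4] op 70.2 q [ 0.3  -0.   -0.56  0.   -1.02  1.24]
t expected dial 188.4 279.5
[[185 185 185 186 170 116  68  51  52  61  65  63  63  65  66  65  65  65
   66  66  66  66  66  66  66  68  68  68  68]
 [185 186 187 183 145  85  56  52  57  65  68  67  66  66  66  67  67  66
   66  67  68  68  68  68  69  69  69  69  69]
 [185 185 186 176 131  77  57  55  58  65  67  67  67  67  68  69  69  68
   67  69  68  67  69  69  68  69  70  69  69]
 [185 186 188 171 118  72  59  55  58  65  67  68  69  69  69  69  69  68
   69  69  69  69  70  71  71  70  71  71  72]
 [183 185 188 169 116  73  60  55  58  66  69  69  69  70  71  71  71  71
   72  72  71  71  71  72  71  71  71  73  73]
 [185 186 188 171 119  75  64  59  58  67  70  71  70  71  72  73  73  71
   70  72  73  72  71  72  72  72  72  72  73]
 [186 187 189 180 135  81  64  58  50  62  72  73  72  71  72  73  73  72
   73  72  71  72  74  74  73  73  74  74  75]
 [186 187 188 183 141  83  66  63  54  61  72  73  73  73  71  73  76  76
   75  74  71  73  74  74  75  76  77  76
[... 2236 characters left out ...]
43 119 107 103 102  98  92  89  89  90  93  97  99
  114 146 172 179 178 177 178 178 177 177 177]
 [182 182 182 183 182 177 166 152 137 125 116 111 109 108 108 112 123 136
  153 170 179 180 179 179 180 179 177 175 170]
 [182 181 181 182 182 184 183 183 181 174 167 164 164 164 164 166 172 178
  180 180 180 180 178 171 159 142 119  96  78]
 [182 182 183 183 183 182 181 180 180 181 181 181 180 180 180 180 180 181
  181 177 161 137 111  85  63  48  38  32  28]]
[135.1 242.6] [520.4 446.3  74. ]
[nan nan] [nan nan nan]
handle [515.8 315.1] 1.545 [95.3 17.6]h.py:37: RuntimeWarning: invalid value encountered in scalar divide
  return np.array([int(u)+(w*x).sum()/w.sum(),int(v)+(w*y).sum()/w.sum()])
```

Call:
{"method": "arm_command", "body": {"deltas": [[[70, 20, -55, 0, 0, 0, 0], [70, 20, -55, 0, 0, 0, 0], [70, 20, -55, 0, 0, 0, 0], [70, 0, 0, 0, 0, 0, 0]]]}}

```text
clock: 49.58
position: [0.4931, -0.2327, 0.1828]
tcp_rot: [0.0, 1.0, -0.016, -0.001]
force: [-0.4, 0.4, 0.5]
opening: 0.0702
```

```bash
python3 -c "
from h import *
st()
for n,z,C in (('top',.098,(.432,.3185)),('scene',.098,(.432,.3185))):
  d=grab(n); u,v=proj(d,(*C,z)); U,V=int(u),int(v); r=13
  m=cv2.inRange(d['img'][V-r:V+r+1,U-r:U+r+1],(193,193,190),(255,255,255)); y,x=np.nonzero(m)
  print(n,'expected',u.round(1),v.round(1),'bright',len(x), (U-r+(x.min()+x.max())/2,V-r+(y.min()+y.max())/2) if len(x) else '')
  if n=='top':
    g=cv2.cvtColor(d['img'],cv2.COLOR_BGR2GRAY)[V-r:V+r+1:2,U-r:U+r+1]; print(g)
  c=cv2.inRange(cv2.cvtColor(d['img'],cv2.COLOR_BGR2HSV),(0,110,110),(8,255,255)); 
"
```

```text
t 49.58 pos [ 493.1 -232.7  182.8] jaw -1.602 F [-0.4  0.4  0.5] op 70.2 q [-0.08  0.19 -0.34  0.   -1.04  1.62]
top expected 188.4 279.5 bright 210 (np.float64(189.0), np.float64(276.5))
[[196 193 193 196 197 195 194 197 194 197 196 197 198 195 195 194 197 195
  194 196 195 198 196 196 197 198 196]
 [194 194 196 196 195 195 196 196 194 197 197 194 196 199 196 197 198 196
  197 196 196 197 195 197 197 197 195]
 [193 195 192 194 195 195 196 196 192 178 189 186 131 144 170 182 170 181
  149 180 200 197 199 197 197 198 196]
 [194 196 195 194 197 196 186 183 185 192 191 199 198 200 198 199 198 193
  196 162 164 142 168 197 191 200 197]
 [195 195 193 194 192 185 181 194 199 199 196 196 196 199 197 197 200 200
  201 199 195 177  94  88 190 182 186]
 [198 195 199 198 178 191 198 197 199 197 200 197 196 200 197 197 196 197
  199 196 200 195 184  89  69 175 193]
 [198 197 197 190 179 198 198 192 198 198 199 200 202 202 179 200 197 196
  199 198 198 201 172 123  51  90 115]
 [198 195 197 175 181 200 198 198 164 167 144 117 187 173 175 200 201 201
  196 197 199 201 143 157  53  78 120]
 [200 195 196 182 173 202 197 189 176 188 200 199 198 199 197 198 197 198
  199 200 201 186 132  64  56 104 115]
 [195 195 195 195 173 175 201 198 197 197 199 197 196 195 195 200 197 199
  199 200 166 114 121  58  82 119 116]
 [191 196 196 194 195 144 178 171 200 201 199 199 199 199 198 201 202 200
  186 161 142  81  56  97 120 116 114]
 [194 200 197 200 196 200 196 190 162 180 187 180 187 187 188 191 169 152
  118  77  78 101 117 119 118 127 138]
 [114 115 128 129 129 125 125 126 119 108 116 128 130 125 103  87  82 102
  105 112 120 117 118 117 115 132 137]
 [ 75  74  70  70  75 107 103 105 105  98 112 110 110 109 109 101 100 100
  101 100  97 102  95 103 100  27  16]]
scene expected 371.1 186.3 bright 35 (np.float64(371.0), np.float64(185.5))
```

```bash
python3 -c "
from h import *
print(env.finish_job()); st()"
```

```text
the job is handed in; nothing more can be done
None
the job is handed in; nothing more can be done
```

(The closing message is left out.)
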